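# Load the feed slide of a hose crimping press

## Task

Wind the feed slide of the crimping press out with its handwheel until the pointer is level with the loading mark (the brass mark farther from the blue press), and there load every loose steel sleeve, upright, into a nest of its own by holding the nest's spring jaw open, setting the sleeve down against the V-block and letting the jaw close on it. Then wind the slide in until the pointer is level with the press mark (the brass mark nearer the press), with all the sleeves still clamped upright in their nests. Leave the spanner, the spray can and the adapter where they are.

Things in the scene. Friction and masses are not known exactly. Their poses are not given: they have to be found in the camera images.
- unit: Feed unit fixed to the table: origin on the table under the slide's centre line; +y runs along the slide towards the press, +x away from the robot. In its frame, mm: handwheel axis y -235; base plate x -65..65, y -300..170, 8 high; clear guard (roof 108 high, sides x +-54) over y 97..187; blue press, 250 high, x -70..140, y 187..337.
- wheel_axis (a point): Point on the handwheel's vertical axis, 48 mm above the table. The wheel is a flat steel disc of 56 mm radius, its top 52 mm above the table.
- crank_grip (a point): Middle of the crank grip: an upright black cylinder, 18 mm diameter, 36 mm tall (53 to 89 mm above the table), 44 mm from the wheel's axis; it spins freely on its own pin, so it can be held fast while it is led round in a circle. The point is 18 mm above its foot. The wheel resists with about 0.1 N m (2 to 4 N at the grip) and stays where it is left.
- wheel (a joint): Angle of the handwheel, rad: 0 to 39.2, growing clockwise seen from above. Clockwise winds the slide in, towards the press (+y of the unit), 20 mm a turn; anticlockwise winds it out.
- pointer_tip (a point): Tip of the pointer on the carriage, at the scale on the far (+x) side of the slide. The carriage (78 mm by 194 mm, top 35 mm above the table) can travel 125 mm along the unit's y; pointer, nests and jaws travel with it.
- mark_load_tip (a point): Loading mark: the brass index block, 6 mm wide along y, clamped on the scale bar farther from the press. The pointer is level with it when both have the same y in the unit's frame (within the block's width). Axes as the unit's.
- mark_press_tip (a point): Press mark: the same kind of brass index block, 6 mm wide, clamped on the scale bar nearer the press. Axes as the unit's.
- nest0 (a point): Nest 0 (nearest the handwheel): where a seated sleeve's centre is, 21 mm above the carriage's top, which is 35 mm above the table. On its -y side (towards the handwheel) a fixed V-block, 14 mm high and 33 mm wide along x, opens to +y and touches the seated sleeve; on its +y side is its spring jaw; the +x and -x sides are free for fingers. Axes as the unit's; travels with the carriage.
- jaw0_face (a point): Top edge of the face (towards -y) of this nest's spring jaw: upright plate 20 mm wide, 7 mm thick, its top 34 mm above the carriage. Empty, the face is 6 mm to +y of the nest point, so a sleeve cannot go straight down; a sleeve held just above the V-block can push it in +y with its flank (2 to 4 N, stop at 20 mm), be lowered and let go: the jaw springs back and clamps it.
- nest1 (a point): Nest 1 (the middle one): where a seated sleeve's centre is, 21 mm above the carriage's top, which is 35 mm above the table. On its -y side (towards the handwheel) a fixed V-block, 14 mm high and 33 mm wide along x, opens to +y and touches the seated sleeve; on its +y side is its spring jaw; the +x and -x sides are free for fingers. Axes as the unit's; travels with the carriage.
- jaw1_face (a point): Top edge of the face (towards -y) of this nest's spring jaw: upright plate 20 mm wide, 7 mm thick, its top 34 mm above the carriage. Empty, the face is 6 mm to +y of the nest point, so a sleeve cannot go straight down; a sleeve held just above the V-block can push it in +y with its flank (2 to 4 N, stop at 20 mm), be lowered and let go: the jaw springs back and clamps it.
- nest2 (a point): Nest 2 (nearest the press): where a seated sleeve's centre is, 21 mm above the carriage's top, which is 35 mm above the table. On its -y side (towards the handwheel) a fixed V-block, 14 mm high and 33 mm wide along x, opens to +y and touches the seated sleeve; on its +y side is its spring jaw; the +x and -x sides are free for fingers. Axes as the unit's; travels with the carriage.
- jaw2_face (a point): Top edge of the face (towards -y) of this nest's spring jaw: upright plate 20 mm wide, 7 mm thick, its top 34 mm above the carriage. Empty, the face is 6 mm to +y of the nest point, so a sleeve cannot go straight down; a sleeve held just above the V-block can push it in +y with its flank (2 to 4 N, stop at 20 mm), be lowered and let go: the jaw springs back and clamps it.
- ferrule0_mid (a point): Steel crimp sleeve (ferrule) of a hydraulic hose: a plain upright cylinder, 34 mm diameter, 42 mm tall, about 0.14 kg, dark bore visible in its top face, standing on the table in front of the feed unit. The point is its centre, 21 mm above its underside. The three sleeves are alike; one of them may be absent.
- ferrule1_mid (a point): Steel crimp sleeve (ferrule) of a hydraulic hose: a plain upright cylinder, 34 mm diameter, 42 mm tall, about 0.14 kg, dark bore visible in its top face, standing on the table in front of the feed unit. The point is its centre, 21 mm above its underside. The three sleeves are alike; one of them may be absent.
- ferrule2_mid (a point): Steel crimp sleeve (ferrule) of a hydraulic hose: a plain upright cylinder, 34 mm diameter, 42 mm tall, about 0.14 kg, dark bore visible in its top face, standing on the table in front of the feed unit. The point is its centre, 21 mm above its underside. The three sleeves are alike; one of them may be absent.
- ferrule0: The same sleeve 0, origin at the centre of its underside.
- ferrule1: The same sleeve 1, origin at the centre of its underside.
- ferrule2: The same sleeve 2, origin at the centre of its underside.
- spanner: Bystander: open-ended spanner 160 mm long lying on the table at the press end; leave alone.
- spray: Bystander: spray can, 54 mm diameter, 150 mm tall, upright, beyond the handwheel end; leave alone.
- adapter: Bystander: steel adapter fitting, 36 mm wide, 46 mm tall, upright, at the handwheel end; leave alone.
Things that resemble listed ones, but are neither listed nor needed, are in the scene too. What is shaped like the ferrule0 but red is not meant.

How it is judged (in metres and radians):
On the way, in this order (a step that is already met when the one before it is completed fails the run):
1. the slide has been wound out: the pointer is level with the loading mark and the wheel is still (y of pointer_tip in the frame of mark_load_tip between -0.003 and 0.003 m and velocity of joint wheel between -0.2 and 0.2 rad/s), for 0.2 s.
2. with the slide still at the loading mark, every sleeve stands in a nest, clamped by its jaw and let go ((distance between ferrule0_mid and nest0 below 0.007 m or distance between ferrule0_mid and nest1 below 0.007 m or distance between ferrule0_mid and nest2 below 0.007 m) and angle between each of ferrule0_mid, ferrule1_mid, ferrule2_mid's own z axis and vertical below 0.1 rad and contact force between the fingers and ferrule0 below 0.2 N and (distance between ferrule1_mid and nest0 below 0.007 m or distance between ferrule1_mid and nest1 below 0.007 m or distance between ferrule1_mid and nest2 below 0.007 m) and contact force between the fingers and ferrule1 below 0.2 N and (distance between ferrule2_mid and nest0 below 0.007 m or distance between ferrule2_mid and nest1 below 0.007 m or distance between ferrule2_mid and nest2 below 0.007 m) and contact force between the fingers and ferrule2 below 0.2 N and y of pointer_tip in the frame of mark_load_tip between -0.006 and 0.006 m), for 0.3 s.
At the end, for the whole second after the job is handed in: the pointer is level with the press mark within 3 mm (the mark's half width), the wheel is still, and every sleeve present stands upright (within 0.1 rad), let go, in a nest, its centre within 7 mm of the nest's point (y of pointer_tip in the frame of mark_press_tip between -0.003 and 0.003 m and velocity of joint wheel between -0.2 and 0.2 rad/s and (distance between ferrule0_mid and nest0 below 0.007 m or distance between ferrule0_mid and nest1 below 0.007 m or distance between ferrule0_mid and nest2 below 0.007 m) and angle between each of ferrule0_mid, ferrule1_mid, ferrule2_mid's own z axis and vertical below 0.1 rad and contact force between the fingers and ferrule0 below 0.2 N and (distance between ferrule1_mid and nest0 below 0.007 m or distance between ferrule1_mid and nest1 below 0.007 m or distance between ferrule1_mid and nest2 below 0.007 m) and contact force between the fingers and ferrule1 below 0.2 N and (distance between ferrule2_mid and nest0 below 0.007 m or distance between ferrule2_mid and nest1 below 0.007 m or distance between ferrule2_mid and nest2 below 0.007 m) and contact force between the fingers and ferrule2 below 0.2 N); the robot touches nothing.
It fails at once if the spanner is disturbed (moved more than 20 mm) (distance of spanner from where it was at the start of the episode above 0.02 m).
It fails at once if the spray is disturbed (moved more than 20 mm) (distance of spray from where it was at the start of the episode above 0.02 m).
It fails at once if the adapter is disturbed (moved more than 20 mm) (distance of adapter from where it was at the start of the episode above 0.02 m).
Of ferrule0, ferrule1, ferrule2 only 2 to 3 are there at a start; the rules pass over those that are not, and their reading is None.
At some moment in a run one of ferrule0, ferrule1, ferrule2 may be knocked a few centimetres aside while the robot is not near it.
Once in a run the grip may slacken for a moment while it holds something.
It also fails if it takes over 210 s, if anything falls off the work surface, if the arm or the gripper's body presses on something with over 40 N, if the wrist force passes 120 N, or if a joint passes its speed limit or range.

## Robot

A 6-joint arm with a two-finger parallel gripper is mounted at the origin on the work surface. World frame = base frame: x ahead of the robot, y to its left, z up, the work surface at z = 0. Lengths are in mm, angles in rad, forces in N, time in s.
With the tool pointing down it reaches from about 275 to 750 mm from the base axis. Payload 10.2 kg.
Tool frame: the origin (TCP) lies midway between the tips of the shut fingers; the grasp point (between the pads) lies 19 mm behind it (ctrl.grasp_offset is the distance from the TCP to the grasp point, in mm); z points along the fingers, y is the line along which they close (so a half turn about z gives the same grasp; the last joint's range is limited). The gripper opens to 85 mm and grips with 20 to 120 N. Pads are 22 mm wide; open, the fingers measure 114 mm over their backs; the gripper's body (76 mm by 85 mm) begins 54 mm behind the grasp point. The pads swing forward as they close: fully open they stand 13 mm farther back than shut.
Start: joints at [-1.364, 0.313, 1.498, -0, 1.331, -0.223], TCP at [218.75, -477.262, 206.394] pointing down, gripper open.
Joint ranges: [-2.94, 2.94], [-0.97, 2.17], [0.19, 2.56], [-1.23, 4.37], [0.02, 3.11], [-2.88, 2.88]. Speed limits (rad/s): [2.39, 2.39, 3.01, 3.14, 3.14, 3.14].

## Interface

Orientations are given as a unit quaternion [w, x, y, z].
In Python, from rig import ctrl, viewer, models gives the robot as it stands. The module is installed in compiled form; this text tells all that it offers.
- The arm moves only by the shell command python3 -m pendant 'ROWS' [OPENING] [FORCE]. ROWS is text: rows parted by semicolons, each of 4 numbers parted by spaces: the shift along the tool's x, y, z in m, then the turn about the tool's z in rad. In form: x y z yaw; .... A call has 1 to 10 rows; each row shifts and turns the commanded pose from where the row before left it, along the tool's axes as they then stand; what a row does not reach is not made up. A row lasts 1/8 s, in which the tool goes at most 62.5 mm and 10.7 degrees, less where a joint would pass 70% of its speed; a pose out of reach is approached as far as the arm can. A call is refused whole if a number of a shift passes 0.0625 or a number of a turn 0.188, either way. A call with a gripper value outside its range is refused whole. OPENING is the opening, from 0 (shut) to 1 (fully open), set as the call begins (- or left out, the last holds). The fingers move at their own pace and stop on an object; FORCE is the grip in N (left out, the last holds). Time passes only in rows, so rows that do not move let the fingers close. It gives the time, the measured TCP pose, the force, the opening and the grip force at its end, in the units of the state.
- ctrl.sense(): the state, without advancing time (a new reading comes with each control period).
- viewer.capture(name): name is "side" or "top" or "wrist"; returns a dict with "color" (480x640x3 uint8, red, green, blue), "vertical_fov" (degrees; the focal length in pixels is half the picture's height over the tangent of half this angle, whatever the lens; pixels are square), "cx", "cy" (the principal point, pixels), "pose" (4x4, takes a point from camera to world coordinates). Camera axes: x right, y down, z forward; pixel columns grow to the right and rows downward; lengths in mm; the calibration is good to about 2 mm. The wrist camera is an equidistant fisheye: a pixel r from the principal point sees the ray r / f radians off the axis. A picture is of the moment at which its call begins. There is no depth.
- ctrl.finish_job(): hands the job in; it is judged then, once.
Trained networks look in the newest picture that a camera, given by its name, has taken for a name from the list of things; names that differ only in an ending like _2 or _b are one class to them, and where a whole thing is asked for, a point or a joint stands for the part that bears it (a point fixed in the world has none). Each returns a list of dicts, best first, with "p" (0 to 1); they miss things now and then, are a little off and sometimes report something else, mostly with a low value. They report only what shows in the picture. A call takes as long as a camera call. They do not tell look-alikes from the thing itself.
- models.boxes_of(camera, query): "at" ([x, y, z] in mm, in world coordinates, good to about 4 mm: the middle of the surface that is visible of it).
The state is a dict: "time_s": time; "joints": joint angles; "dq": joint speeds; "tau": joint torques, N m; "eef_pos": TCP position; "ee_rot": TCP orientation; "force": force on the tool from outside, world axes, zero at the start; "wrist_torque": the same for the moment, N m; "grip_width": opening from 0.0 (shut) to 1.0 (fully open); "grip_force": force on a finger pad.
Only numpy, scipy, OpenCV 4.12 (cv2) and the standard library are available. Lean on these libraries where they do the work, as an engineer would, in place of code of your own. Each camera call takes 0.05 s, during which the arm holds its last target. There are 200 camera calls.

## Working session

There is one attempt and no reset: what is moved stays moved. The work goes in short steps, Python scripts to look and compute and a shell command to move; the robot and the scene stay as the last step left them, time stands still between calls to the robot, and variables do not carry over. Pictures are saved under pics/ and viewed, at most 14 in all, crops included, and the job is handed in when it is done.

```bash
mkdir -p pics; cat > h.py <<'E'
import numpy as np, cv2
from rig import ctrl, viewer, models
def snap(cam,fn=None):
    c=viewer.capture(cam)
    if fn: cv2.imwrite('pics/'+fn,c['color'][:,:,::-1])
    return c
def px(c,P):  # world->pixel
    T=np.linalg.inv(c['pose']); p=T[:3,:3]@np.array(P,float)+T[:3,3]
    f=240/np.tan(np.radians(c['vertical_fov']/2)); 
    return c['cx']+f*p[0]/p[2], c['cy']+f*p[1]/p[2]
def ray(c,u,v,z,fish=False):
    f=240/np.tan(np.radians(c['vertical_fov']/2)); a=np.array([u-c['cx'],v-c['cy']])/f
    if fish:
        r=np.hypot(*a); d=np.array([*(np.sin(r)*a/max(r,1e-9)),np.cos(r)])
    else: d=np.array([*a,1])
    d=c['pose'][:3,:3]@d; o=c['pose'][:3,3]
    return o+d*(z-o[2])/d[2]
E
python3 - <<'E'
from h import *
np.set_printoptions(precision=1,suppress=True)
s=ctrl.sense(); print(s)
for cam in('top','side'):
    c=snap(cam,cam+'0.png'); print(cam,c['vertical_fov'],c['pose'])
    for q in ['unit','wheel_axis','crank_grip','pointer_tip','mark_load_tip','mark_press_tip','nest0','nest1','nest2','jaw0_face','ferrule0_mid','spanner','spray','adapter']:
        r=models.boxes_of(cam,q); print(cam,q,[(np.round(d['at'],0).tolist(),round(d['p'],2)) for d in r[:5]])
E
```

```text
{'time_s': 0.0, 'joints': array([-1.4,  0.3,  1.5,  0. ,  1.3, -0.2]), 'dq': array([-0.,  0.,  0., -0., -0., -0.]), 'tau': array([ -0. , -41.2, -26. ,  -0. ,   0. ,   0. ]), 'eef_pos': array([ 218.7, -477. ,  205.8]), 'ee_rot': array([-0. ,  1. ,  0.2,  0. ]), 'force': array([0.2, 0.2, 0.2]), 'wrist_torque': array([ 0.,  0., -0.]), 'grip_force': 0.0, 'grip_width': 0.9968482128670806}
top 56.83618000681369 [[  -0.    -1.     0.2  343.3]
 [  -1.     0.     0.  -122.1]
 [  -0.    -0.2   -1.   960.5]
 [   0.     0.     0.     1. ]]
top unit [([572.0, 158.0, 109.0], 0.86)]
top wheel_axis [([572.0, 165.0, 106.0], 0.87)]
top crank_grip [([577.0, -250.0, 87.0], 0.39)]
top pointer_tip [([566.0, 41.0, 33.0], 0.56)]
top mark_load_tip [([572.0, 166.0, 107.0], 0.66)]
top mark_press_tip []
top nest0 [([565.0, 41.0, 38.0], 0.61)]
top nest1 [([565.0, 41.0, 38.0], 0.61)]
top nest2 [([565.0, 41.0, 38.0], 0.61)]
top jaw0_face [([565.0, -5.0, 65.0], 0.66)]
top ferrule0_mid [([295.0, 169.0, 42.0], 0.86), ([423.0, 13.0, 44.0], 0.8), ([368.0, 165.0, 43.0], 0.55), ([306.0, -181.0, 36.0], 0.52)]
top spanner 
[... 489 characters left out ...]
, 71.0], 0.53)]
side pointer_tip [([549.0, -18.0, 32.0], 0.75)]
side mark_load_tip [([432.0, 30.0, 38.0], 0.56), ([629.0, -417.0, 89.0], 0.19)]
side mark_press_tip []
side nest0 [([546.0, -16.0, 36.0], 0.93)]
side nest1 [([546.0, -16.0, 36.0], 0.93)]
side nest2 [([546.0, -16.0, 36.0], 0.93)]
side jaw0_face []
side ferrule0_mid [([310.0, -173.0, 29.0], 0.92), ([369.0, 183.0, 30.0], 0.89), ([299.0, 188.0, 33.0], 0.84), ([429.0, 33.0, 33.0], 0.63), ([547.0, -16.0, 33.0], 0.51)]
side spanner [([437.0, 302.0, 7.0], 0.94), ([548.0, -22.0, 34.0], 0.71), ([551.0, -208.0, 55.0], 0.5), ([426.0, -97.0, 31.0], 0.33)]
side spray [([626.0, -414.0, 89.0], 0.81)]
side adapter [([441.0, -426.0, 26.0], 0.63)]
```

View pics/top0.png

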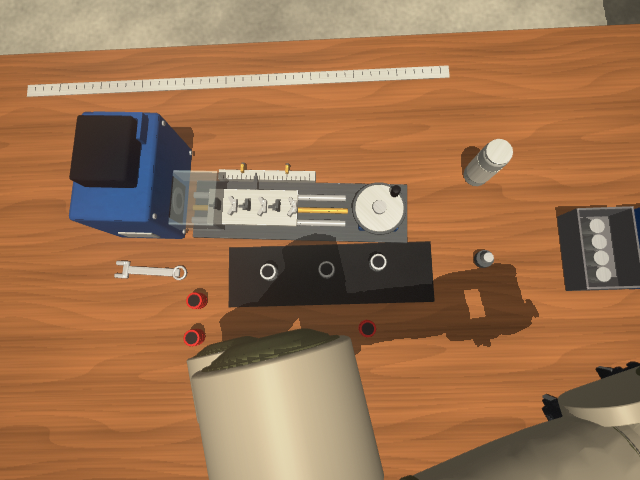

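View pics/side0.png

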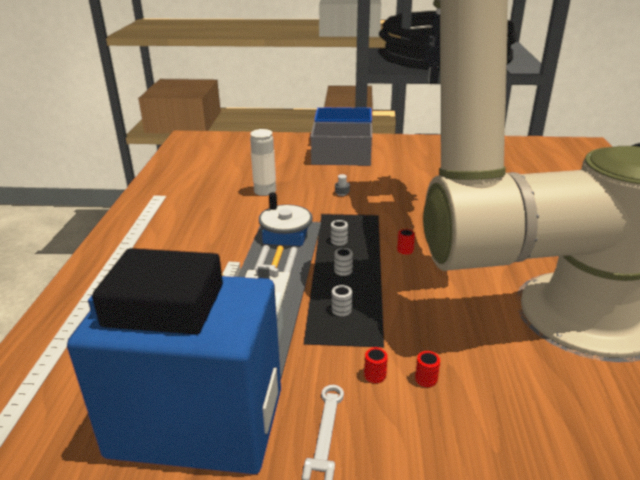

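The top view shows the handwheel at (379,207) and its grip at (395,190). The brass marks are at (243,167) and (287,168), and the pointer is near (258,180). There are three steel sleeves on the mat at (268,271), (327,269) and (378,262). The red ones at (196,299), (194,337) and (367,328) are look-alikes and are not meant. I'll confirm this in one enlarged crop.

```bash
python3 - <<'E'
import cv2
i=cv2.imread('pics/top0.png'); cv2.imwrite('pics/crop1.png',cv2.resize(i[150:320,175:425],None,fx=3.2,fy=3.2,interpolation=cv2.INTER_CUBIC))
E
```

```text
(no output)
```

View pics/crop1.png

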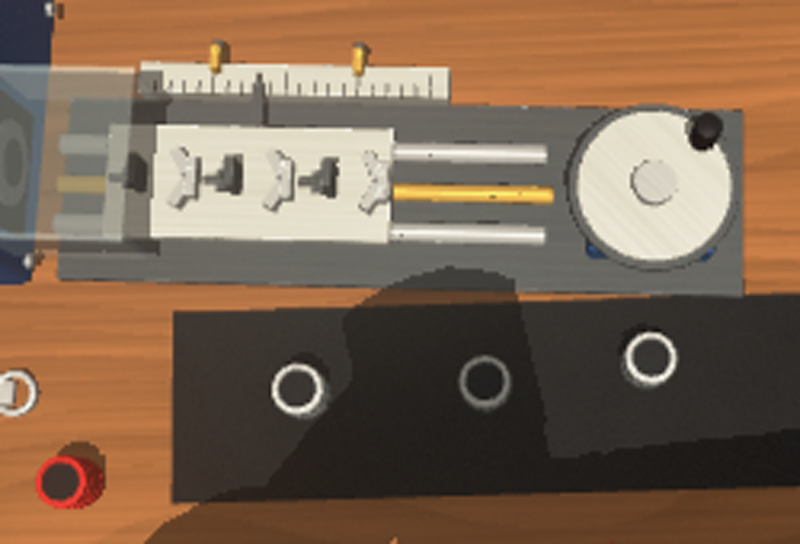

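```bash
python3 - <<'E'
from h import *
np.set_printoptions(precision=1,suppress=True)
c=snap('top')
R=lambda x,y,z: ray(c,175+x/3.2,150+y/3.2,z)
for n,x,y,z in [('wheelc',651,185,52),('hub',655,180,58),('grip',706,128,89),('plateUR',743,110,8),('plateLR',743,296,8),('plateLL',58,280,8),('ptr',261,78,35),('ml',359,60,35),('mp',217,58,35),
 ('carrUR',393,129,35),('carrLR',390,243,35),('carrUL',157,126,35),('carrLL',152,235,35),('railU',545,153,25),('f0',298,390,42),('f1',485,382,42),('f2',651,358,42),('V0',376,180,49),('V1',282,180,49),('V2',186,178,49),('j0',318,178,69),('j1',222,174,69)]:
    print(n,R(x,y,z))
print(ctrl.sense()['ee_rot'], ctrl.sense()['eef_pos'])
E
```

```text
wheelc [ 552.6 -215.9   52. ]
hub [ 554.4 -218.    58. ]
grip [ 579.6 -248.3   89. ]
plateUR [ 613.4 -286.     8. ]
plateLR [ 484.  -278.3    8. ]
plateLL [510.  189.2   8. ]
ptr [640.6  43.3  35. ]
ml [650.7 -24.   35. ]
mp [656.   73.6  35. ]
carrUR [601.3 -46.3  35. ]
carrLR [523.1 -42.9  35. ]
carrUL [609.4 114.5  35. ]
carrLL [533.9 117.1  35. ]
railU [ 583.5 -148.4   25. ]
f0 [426.3  18.2  42. ]
f1 [ 428.  -103.6   42. ]
f2 [ 440.4 -211.4   42. ]
V0 [563.1 -35.6  49. ]
V1 [565.3  26.9  49. ]
V2 [568.9  91.1  49. ]
j0 [560.9   0.2  69. ]
j1 [565.8  62.8  69. ]
[-0.   1.   0.2 -0. ] [ 218.7 -477.3  206.4]
```

```bash
cat >> h.py <<'E'
from scipy.spatial.transform import Rotation
def toolR():
    q=ctrl.sense()['ee_rot']; return Rotation.from_quat([q[1],q[2],q[3],q[0]]).as_matrix()
YAW=np.radians(-3.2); O=np.array([565.6,18.7,0])
def U(x,y,z=0): # unit->world
    c,s=np.cos(YAW),np.sin(YAW); return np.array([O[0]+c*x-s*y,O[1]+s*x+c*y,z])
def Ui(P):
    c,s=np.cos(YAW),np.sin(YAW); d=np.array(P,float)[:3]-O; return np.array([c*d[0]+s*d[1],-s*d[0]+c*d[1],d[2]])
def go(P,z=None):
    s=ctrl.sense(); P=np.array(P,float)
    if z is not None: P=np.array([P[0],P[1],z])
    d=toolR().T@(P-s['eef_pos']); n=max(1,int(np.ceil(abs(d).max()/45)))
    print('to',P.round(1),'tool shift mm',d.round(1),'| n',n,'per row m',(d/n/1000).round(4))
def st():
    s=ctrl.sense(); R=toolR(); ang=np.degrees(np.arctan2(R[1,0],R[0,0]))
    print('t',round(s['time_s'],2),'pos',s['eef_pos'].round(1),'unit',Ui(s['eef_pos']).round(1),'toolx ang',ang.round(2),'tilt',R[2].round(3),'F',s['force'].round(1),'grip',round(s['grip_width'],3),round(s['grip_force'],1),'j6',s['joints'].round(2))
E
python3 -c "
from h import *
st();go([581,-250,150]);print(toolR().round(3))
snap('wrist','w0.png')
print(viewer.capture('wrist')['pose'].round(2))"
```

```text
t 1.55 pos [ 218.7 -477.3  206.4] unit [-318.6 -514.6  206.4] toolx ang 24.63 tilt [-0. -0. -1.] F [-0.2 -0.1 -0. ] grip 1.002 0.0 j6 [-1.36  0.31  1.5  -0.    1.33 -0.22]
to [ 581. -250.  150.] tool shift mm [424.  -55.6  56.4] | n 10 per row m [ 0.0424 -0.0056  0.0056]
[[ 0.909  0.417 -0.   ]
 [ 0.417 -0.909 -0.   ]
 [-0.    -0.    -1.   ]]
[[ 4.2000e-01 -8.8000e-01 -2.4000e-01  2.7983e+02]
 [-9.1000e-01 -4.0000e-01 -1.1000e-01 -4.4890e+02]
 [ 0.0000e+00  2.6000e-01 -9.6000e-01  3.7389e+02]
 [ 0.0000e+00  0.0000e+00  0.0000e+00  1.0000e+00]]
```

View pics/w0.png

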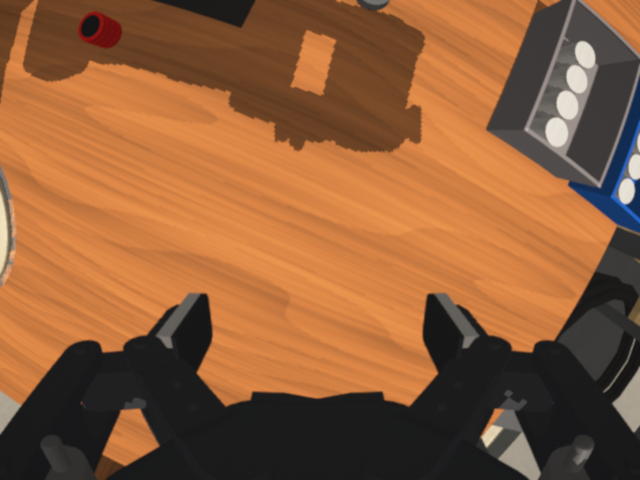

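```bash
python3 -m pendant '0 0 0 -0.181;0 0 0 -0.181;0 0 0 -0.181;0 0 0 -0.181;0 0 0 -0.181;0 0 0 -0.181;0 0 0 0;0 0 0 0' 1 40; python3 -c "
from h import *
st();go([581,-250,190])"
```

```text
time_s: 2.65
eef_pos: [218.8, -477.3, 206.4]
ee_rot: [0.0, 0.727, 0.686, -0.0]
force: [-1.1, 0.3, 0.1]
grip_width: 1.001
grip_force: 0.0
t 2.65 pos [ 218.8 -477.3  206.4] unit [-318.6 -514.6  206.4] toolx ang 86.65 tilt [-0.  0. -1.] F [-1.1  0.3  0.1] grip 1.001 0.0 j6 [-1.36  0.31  1.5  -0.    1.33 -1.31]
to [ 581. -250.  190.] tool shift mm [248.1 348.3  16.4] | n 8 per row m [0.031  0.0435 0.002 ]
```

```bash
python3 -m pendant '0.031 0.0435 0.002 0;0.031 0.0435 0.002 0;0.031 0.0435 0.002 0;0.031 0.0435 0.002 0;0.031 0.0435 0.002 0;0.031 0.0435 0.002 0;0.031 0.0435 0.002 0;0.031 0.0435 0.002 0;0 0 0 0' ; python3 -c "
from h import *
st()
c=snap('wrist','w1.png')
for q in ['crank_grip','wheel_axis','mark_load_tip','pointer_tip']: print(q,[(np.round(d['at'],0).tolist(),round(d['p'],2)) for d in models.boxes_of('wrist',q)])"
```

```text
time_s: 3.78
eef_pos: [581.8, -246.3, 189.4]
ee_rot: [-0.0, 0.726, 0.688, 0.0]
force: [-0.5, 0.1, 0.8]
grip_width: 1.001
grip_force: 0.0
t 3.77 pos [ 581.8 -246.3  189.4] unit [  31.  -263.7  189.4] toolx ang 86.93 tilt [ 0.001 -0.    -1.   ] F [-0.5  0.1  0.8] grip 1.001 0.0 j6 [-0.59  0.57  1.17  0.    1.41 -0.53]
crank_grip [([627.0, -416.0, 45.0], 0.55)]
wheel_axis [([560.0, -160.0, 22.0], 0.72)]
mark_load_tip []
pointer_tip []
```

View pics/w1.png

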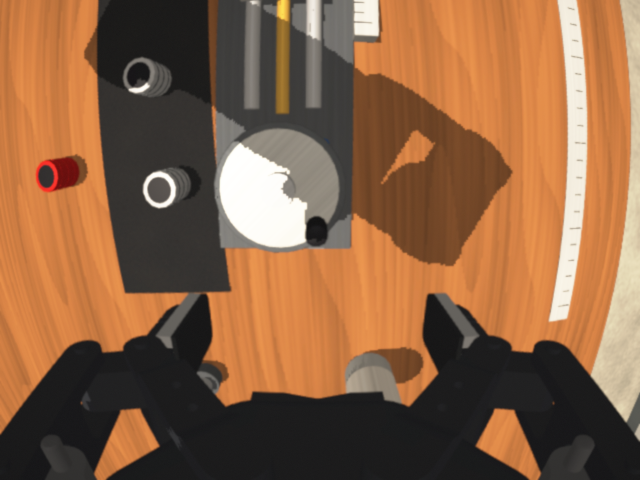

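The wrist view shows the wheel centred at (278,188), the grip top at (316,226), and sleeves at (162,189) and (143,76).

```bash
python3 -c "
from h import *
c=snap('wrist')
print(c['vertical_fov'],c['pose'].round(2))
for n,u,v,z in [('wheel',278.5,188.5,52),('gripTop',316,226,89),('gripMid',316,231,71),('f2',162,188,42),('f1',143,76,42)]:
    print(n,ray(c,u,v,z,True).round(1))
go([581,-250,70])"
```

```text
65.70646984690485 [[ 1.0000e+00 -6.0000e-02 -1.0000e-02  5.8334e+02]
 [-6.0000e-02 -9.6000e-01 -2.6000e-01 -1.8241e+02]
 [ 0.0000e+00  2.6000e-01 -9.6000e-01  3.5814e+02]
 [ 0.0000e+00  0.0000e+00  0.0000e+00  1.0000e+00]]
wheel [ 549.3 -221.2   52. ]
gripTop [ 579.1 -246.3   89. ]
gripMid [ 578.6 -254.7   71. ]
f2 [ 441.  -213.4   42. ]
f1 [ 430.9 -108.4   42. ]
to [ 581. -250.   70.] tool shift mm [ -0.2   1.8 120.7] | n 3 per row m [-0.0001  0.0006  0.0402]
```

```bash
python3 -m pendant '0 0 0.0425 0;0.001 0 0.0425 0;0 0 0.0425 0;0 0 0 0;0 0 0 0' 1 40;  python3 -m pendant '0 0 0 0;0 0 0 0;0 0 0 0;0 0 0 0;0 0 0 0;0 0 0 0;0 0 0 0' 0 60; python3 -c "
from h import *
st()"
```

```text
time_s: 4.7
eef_pos: [580.6, -248.7, 65.1]
ee_rot: [0.001, 0.727, 0.687, 0.0]
force: [-0.3, -0.0, 0.5]
grip_width: 1.001
grip_force: 0.0
time_s: 5.58
eef_pos: [580.5, -248.2, 64.1]
ee_rot: [0.001, 0.726, 0.687, 0.0]
force: [0.1, -0.1, 7.0]
grip_width: -0.0
grip_force: 3.6
t 5.58 pos [ 580.5 -248.2   64.1] unit [  29.8 -265.6   64.1] toolx ang 86.85 tilt [-0.001  0.002 -1.   ] F [ 0.1 -0.1  7. ] grip -0.0 3.6 j6 [-0.59  0.67  1.32 -0.    1.14 -0.53]
```

```bash
python3 -c "
from h import *
snap('wrist','w2.png')
c=snap('top'); i=c['color'][:,:,::-1]; cv2.imwrite('pics/t2.png',cv2.resize(i[150:280,300:430],None,fx=4,fy=4,interpolation=cv2.INTER_CUBIC))
a=cv2.imread('pics/w2.png'); b=cv2.imread('pics/t2.png'); cv2.imwrite('pics/m2.png',np.hstack([a[120:480,170:470],cv2.resize(b,(360,360))]))"
```

```text
(no output)
```

View pics/m2.png

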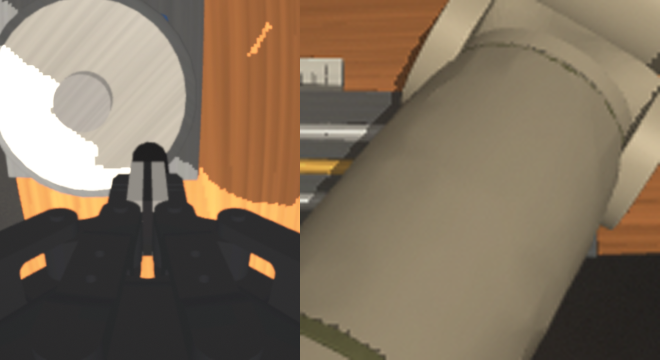

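```bash
python3 -c "
from h import *
c=snap('wrist');st()
for n,u,v,z in [('gripTop',320,268,89),('hub',253,221,56),('wheel',261,220,52),('fingertip',320,283,64),('ftip',320,283,80)]: print(n,ray(c,u,v,z,True).round(1))
print(px(c,[580.5,-248,64]))"
```

```text
t 5.72 pos [ 580.5 -248.2   64.1] unit [  29.8 -265.6   64.1] toolx ang 86.85 tilt [-0.001  0.002 -1.   ] F [-0.4 -0.6  6.8] grip 0.0 3.6 j6 [-0.59  0.67  1.32 -0.    1.14 -0.53]
gripTop [ 583.  -232.4   89. ]
hub [ 551.3 -218.4   56. ]
wheel [ 554.7 -219.    52. ]
fingertip [ 582.4 -249.2   64. ]
ftip [ 582.6 -242.7   80. ]
(np.float64(315.96222592567943), np.float64(281.0325451861764))
```

```bash
python3 -c "
import cv2,numpy as np
a=cv2.imread('pics/w2.png')[210:330,250:390]
a=np.clip(255*(a/255.)**0.5,0,255).astype('uint8')
cv2.imwrite('pics/m3.png',cv2.resize(a,None,fx=5,fy=5,interpolation=cv2.INTER_CUBIC))"
```

```text
(no output)
```

View pics/m3.png

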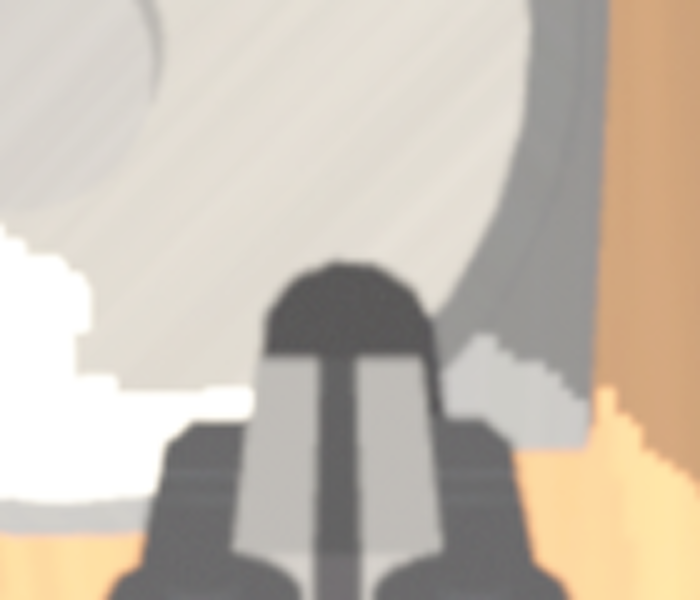

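```bash
python3 -c "
from h import *
c=snap('side','s3.png'); st()
print([px(c,p) for p in ([580.5,-248.2,64.1],[550,-218,52],[581,-252,71])])
i=cv2.imread('pics/s3.png')[150:250,210:340]
cv2.imwrite('pics/m4.png',cv2.resize(i,None,fx=6,fy=6,interpolation=cv2.INTER_CUBIC))"
```

```text
t 5.78 pos [ 580.5 -248.2   64.1] unit [  29.8 -265.6   64.1] toolx ang 86.85 tilt [-0.001  0.002 -1.   ] F [-0.8  0.5  7.4] grip 0.001 3.6 j6 [-0.59  0.67  1.32 -0.    1.14 -0.53]
[(np.float64(272.10697467413416), np.float64(204.19664653743877)), (np.float64(285.0915243162799), np.float64(216.54112897731815)), (np.float64(271.9436596454394), np.float64(200.43037569961942))]
```

View pics/m4.png

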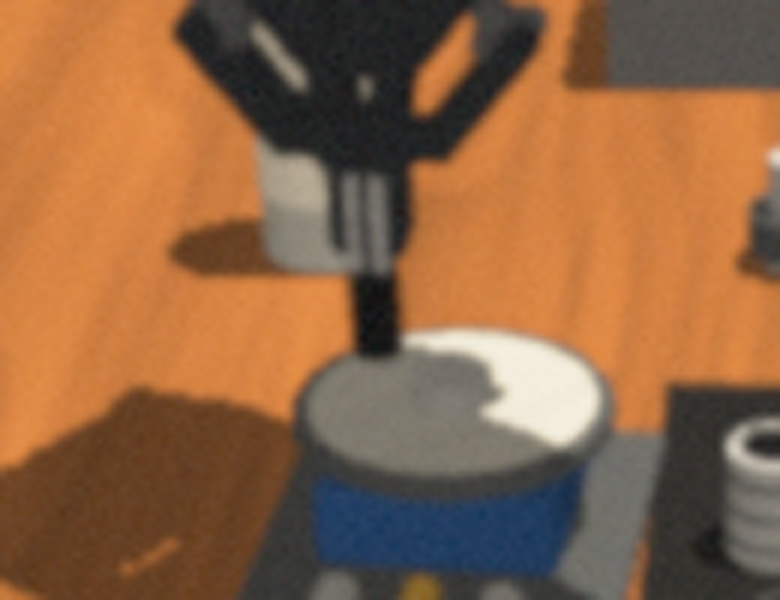

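The side view shows the shut finger pads standing on top of the grip: the pads end at crop y≈270 and the grip runs from 270 to 350 below them. So the real fingertips are about 25 mm higher than the reported TCP z. I'll allow for this by opening, going 24 mm lower and closing again.

```bash
python3 -m pendant '0 0 -0.01 0;0 0 0 0;0 0 0 0;0 0 0 0;0 0 0 0' 1 60;  python3 -m pendant '-0.004 0 0.01 0;0 0 0.012 0;0 0 0.012 0;0 0 0 0;0 0 0 0'; python3 -m pendant '0 0 0 0;0 0 0 0;0 0 0 0;0 0 0 0;0 0 0 0;0 0 0 0;0 0 0 0' 0 60; python3 -c "
from h import *
st()"
```

```text
time_s: 6.4
eef_pos: [579.8, -247.7, 72.7]
ee_rot: [-0.0, 0.726, 0.687, -0.0]
force: [-0.1, 0.1, 0.3]
grip_width: 0.994
grip_force: 0.0
time_s: 7.02
eef_pos: [579.9, -251.8, 39.1]
ee_rot: [0.0, 0.726, 0.687, 0.0]
force: [-0.4, -0.3, -0.5]
grip_width: 1.002
grip_force: 0.0
time_s: 7.9
eef_pos: [580.1, -252.0, 39.3]
ee_rot: [0.001, 0.726, 0.687, 0.0]
force: [2.5, -1.2, 2.9]
grip_width: 0.185
grip_force: 58.7
t 7.9 pos [ 580.1 -252.    39.3] unit [  29.6 -269.5   39.3] toolx ang 86.84 tilt [-0.001  0.001 -1.   ] F [ 2.5 -1.2  2.9] grip 0.185 58.7 j6 [-0.59  0.71  1.34  0.    1.1  -0.54]
```

```bash
cat >> h.py <<'E'
def arc(th0,dth,n,r=44.0):
    R=toolR(); a=np.arctan2(R[1,0],R[0,0]); t=np.radians(th0)+np.radians(dth)*np.arange(n+1)/n
    X=r*np.cos(t-a)/1000; Y=r*np.sin(a-t)/1000
    rows=['%.4f %.4f 0 0'%(x,y) for x,y in zip(np.diff(np.round(X,4)),np.diff(np.round(Y,4)))]
    for i in range(0,n,10): print(';'.join(rows[i:i+10]))
E
python3 -c "
from h import *
arc(-50.5,360,20)"
```

```text
0.0108 0.0086 0 0;0.0129 0.0047 0 0;0.0138 0.0006 0 0;0.0133 -0.0037 0 0;0.0114 -0.0076 0 0;0.0086 -0.0108 0 0;0.0047 -0.0129 0 0;0.0006 -0.0138 0 0;-0.0037 -0.0133 0 0;-0.0076 -0.0114 0 0
-0.0108 -0.0086 0 0;-0.0129 -0.0047 0 0;-0.0138 -0.0006 0 0;-0.0133 0.0037 0 0;-0.0114 0.0076 0 0;-0.0086 0.0108 0 0;-0.0047 0.0129 0 0;-0.0006 0.0138 0 0;0.0037 0.0133 0 0;0.0076 0.0114 0 0
```

```bash
python3 -m pendant '0.0108 0.0086 0 0;0.0129 0.0047 0 0;0.0138 0.0006 0 0;0.0133 -0.0037 0 0;0.0114 -0.0076 0 0'; python3 -m pendant '0.0086 -0.0108 0 0;0.0047 -0.0129 0 0;0.0006 -0.0138 0 0;-0.0037 -0.0133 0 0;-0.0076 -0.0114 0 0;0 0 0 0;0 0 0 0'; python3 -c "
from h import *
st()"
```

```text
time_s: 8.52
eef_pos: [584.9, -190.5, 39.3]
ee_rot: [0.0, 0.726, 0.688, -0.001]
force: [-8.4, -11.5, 6.0]
grip_width: 0.19
grip_force: 59.3
time_s: 9.4
eef_pos: [523.9, -184.2, 39.3]
ee_rot: [0.0, 0.726, 0.687, -0.0]
force: [0.5, -3.9, 5.1]
grip_width: 0.19
grip_force: 59.3
t 9.4 pos [ 523.9 -184.2   39.3] unit [ -30.3 -204.9   39.3] toolx ang 86.85 tilt [-0.001  0.    -1.   ] F [ 0.5 -3.9  5.1] grip 0.19 59.3 j6 [-0.55  0.56  1.6  -0.    0.98 -0.49]
```

```bash

python3 -m pendant '-0.0108 -0.0086 0 0;-0.0129 -0.0047 0 0;-0.0138 -0.0006 0 0;-0.0133 0.0037 0 0;-0.0114 0.0076 0 0;-0.0086 0.0108 0 0;-0.0047 0.0129 0 0;-0.0006 0.0138 0 0;0.0037 0.0133 0 0;0.0076 0.0114 0 0'
python3 -m pendant '0.0108 0.0086 0 0;0.0129 0.0047 0 0;0.0138 0.0006 0 0;0.0133 -0.0037 0 0;0.0114 -0.0076 0 0;0.0086 -0.0108 0 0;0.0047 -0.0129 0 0;0.0006 -0.0138 0 0;-0.0037 -0.0133 0 0;-0.0076 -0.0114 0 0'
python3 -m pendant '-0.0108 -0.0086 0 0;-0.0129 -0.0047 0 0;-0.0138 -0.0006 0 0;-0.0133 0.0037 0 0;-0.0114 0.0076 0 0;-0.0086 0.0108 0 0;-0.0047 0.0129 0 0;-0.0006 0.0138 0 0;0.0037 0.0133 0 0;0.0076 0.0114 0 0'
python3 -m pendant '0.0108 0.0086 0 0;0.0129 0.0047 0 0;0.0138 0.0006 0 0;0.0133 -0.0037 0 0;0.0114 -0.0076 0 0;0.0086 -0.0108 0 0;0.0047 -0.0129 0 0;0.0006 -0.0138 0 0;-0.0037 -0.0133 0 0;-0.0076 -0.0114 0 0'
python3 -m pendant '-0.0108 -0.0086 0 0;-0.0129 -0.0047 0 0;-0.0138 -0.0006 0 0;-0.0133 0.0037 0 0;-0.0114 0.0076 0 0;-0.0086 0.0108 0 0;-0.0047 0.0129 0 0;-0.0006 0.0138 0 0;0.0037 0.0133 0 0;0.0076 0.0114 0 0'
python3 -m pendant '0 0 0 0;0 0 0 0'
python3 -c "
from h import *
st()
a=snap('top','t5.png');b=snap('wrist','w5.png')
i=cv2.imread('pics/t5.png')[150:240,190:330]; j=cv2.imread('pics/w5.png')[0:200,220:480]
i=cv2.resize(i,(800,514),interpolation=cv2.INTER_CUBIC)
cv2.imwrite('pics/m5.png',i)"
```

```text
time_s: 10.65
eef_pos: [580.0, -252.2, 39.2]
ee_rot: [0.0, 0.726, 0.687, -0.001]
force: [-3.8, -0.1, 9.0]
grip_width: 0.188
grip_force: 59.9
time_s: 11.9
eef_pos: [524.4, -183.8, 39.3]
ee_rot: [0.001, 0.726, 0.688, 0.001]
force: [7.0, -4.8, 1.6]
grip_width: 0.187
grip_force: 58.8
time_s: 13.15
eef_pos: [579.8, -252.4, 39.2]
ee_rot: [-0.0, 0.726, 0.687, -0.001]
force: [-5.0, -0.8, 9.7]
grip_width: 0.189
grip_force: 59.8
time_s: 14.4
eef_pos: [524.2, -184.0, 39.3]
ee_rot: [0.001, 0.726, 0.688, 0.0]
force: [7.9, -4.7, 2.3]
grip_width: 0.19
grip_force: 59.3
time_s: 15.65
eef_pos: [579.7, -252.5, 39.2]
ee_rot: [-0.0, 0.726, 0.687, -0.001]
force: [-4.5, -0.2, 9.1]
grip_width: 0.185
grip_force: 60.0
time_s: 15.9
eef_pos: [580.5, -251.7, 39.3]
ee_rot: [0.001, 0.726, 0.688, 0.0]
force: [4.3, -0.6, 5.4]
grip_width: 0.187
grip_force: 59.7
t 15.9 pos [ 580.5 -251.7   39.3] unit [  29.9 -269.1   39.3] toolx ang 86.87 tilt [-0.     0.001 -1.   ] F [ 4.3 -0.6  5.4] grip 0.187 59.7 j6 [-0.59  0.71  1.34  0.    1.1  -0.54]
```

View pics/m5.png

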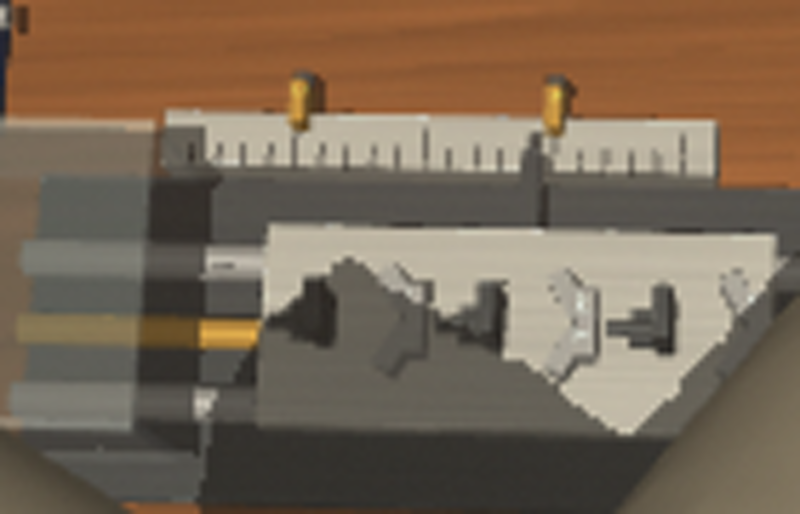

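The pointer is at crop (533,138) and the loading mark's foot at (554,130), so about 7–8 mm remain. I'll wind another 7 × 18° (7 mm) and look again.

```bash

python3 -m pendant '0.0108 0.0086 0 0;0.0129 0.0047 0 0;0.0138 0.0006 0 0;0.0133 -0.0037 0 0;0.0114 -0.0076 0 0;0.0086 -0.0108 0 0;0.0047 -0.0129 0 0;0 0 0 0;0 0 0 0'
python3 -c "
from h import *
st()
snap('top','t6.png');snap('wrist','w6.png')
i=cv2.imread('pics/t6.png')[158:198,262:302]; j=cv2.imread('pics/w6.png')[0:200,300:500]
i=cv2.resize(i,(400,400),interpolation=cv2.INTER_CUBIC)
j=cv2.resize(j,(400,400),interpolation=cv2.INTER_CUBIC)
cv2.imwrite('pics/m6.png',np.hstack([i,j]))"
```

```text
time_s: 17.12
eef_pos: [562.0, -176.2, 39.2]
ee_rot: [-0.0, 0.726, 0.687, -0.001]
force: [-4.8, -5.8, 9.0]
grip_width: 0.187
grip_force: 59.8
t 17.12 pos [ 562.  -176.2   39.2] unit [   7.2 -194.8   39.2] toolx ang 86.86 tilt [-0.001 -0.002 -1.   ] F [-4.8 -5.8  9. ] grip 0.187 59.8 j6 [-0.5   0.63  1.49 -0.    1.03 -0.45]
```

View pics/m6.png

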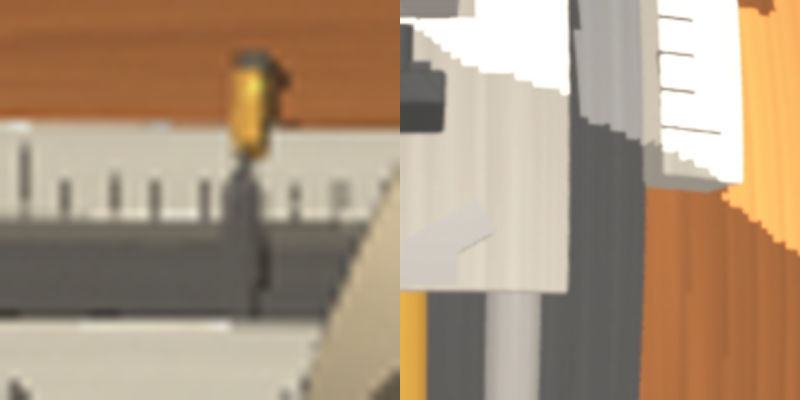

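```bash

python3 -m pendant '0.0006 -0.0138 0 0;-0.0037 -0.0133 0 0;0 0 0 0;0 0 0 0;0 0 0 0'
python3 -m pendant '0 0 0 0;0 0 0 0;0 0 0 0;0 0 0 0;0 0 0 0' 1 60
python3 -m pendant '0 0 -0.04 0;0 0 -0.04 0;0 0 -0.04 0;0 0 0 0'
python3 -c "
from h import *
st(); go([610,-90,160])"
```

```text
time_s: 17.85
eef_pos: [535.5, -177.7, 39.3]
ee_rot: [0.0, 0.726, 0.687, -0.001]
force: [-0.8, -5.6, 6.8]
grip_width: 0.187
grip_force: 59.6
time_s: 18.48
eef_pos: [535.5, -176.7, 38.8]
ee_rot: [-0.0, 0.726, 0.687, -0.0]
force: [0.3, 0.9, -1.1]
grip_width: 1.001
grip_force: 0.0
time_s: 18.98
eef_pos: [536.7, -177.4, 161.9]
ee_rot: [0.003, 0.726, 0.687, 0.001]
force: [-0.3, -0.8, 0.1]
grip_width: 0.999
grip_force: 0.0
t 18.98 pos [ 536.7 -177.4  161.9] unit [ -17.9 -197.4  161.9] toolx ang 86.86 tilt [-0.003  0.005 -1.   ] F [-0.3 -0.8  0.1] grip 0.999 0.0 j6 [-0.53  0.43  1.44 -0.    1.26 -0.47]
to [610. -90. 160.] tool shift mm [91.3 68.3  2. ] | n 3 per row m [0.0304 0.0228 0.0007]
```

```bash

python3 -m pendant '0.0304 0.0228 0 0;0.0304 0.0228 0 0;0.0304 0.0228 0 0;0 0 0 0;0 0 0 0;0 0 0 0'
python3 -c "
from h import *
st()
c=snap('wrist','w7.png')
d=snap('top','t7.png')
cv2.imwrite('pics/m7.png',cv2.resize(cv2.imread('pics/w7.png')[0:330,120:500],None,fx=1.57,fy=1.57,interpolation=cv2.INTER_CUBIC))"
```

```text
time_s: 19.73
eef_pos: [608.3, -90.3, 158.7]
ee_rot: [-0.0, 0.727, 0.687, -0.0]
force: [0.3, -0.7, 0.2]
grip_width: 0.997
grip_force: 0.0
t 19.73 pos [608.3 -90.3 158.7] unit [  48.8 -106.5  158.7] toolx ang 86.78 tilt [ 0.    -0.001 -1.   ] F [ 0.3 -0.7  0.2] grip 0.997 0.0 j6 [-0.34  0.55  1.27 -0.    1.32 -0.28]
```

View pics/m7.png

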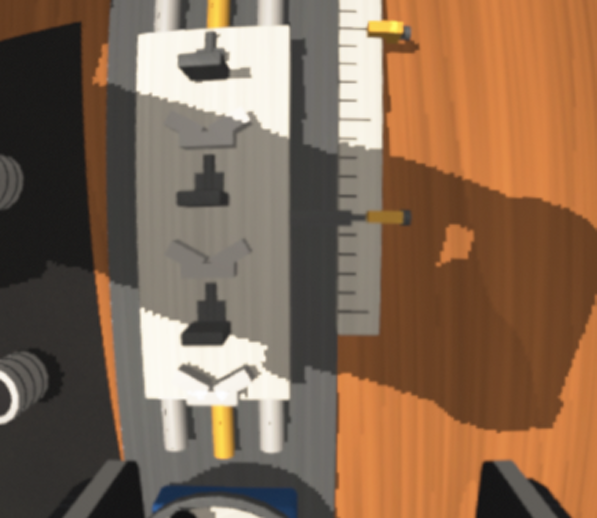

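The pointer tip (350,216) is level with the loading mark (388,217). I'll measure the nests in an enlarged crop of the same picture.

```bash
python3 -c "
import cv2
i=cv2.imread('pics/w7.png')[10:270,200:320]
i=cv2.rotate(i,cv2.ROTATE_90_CLOCKWISE)
cv2.imwrite('pics/m8.png',cv2.resize(i,None,fx=3,fy=3,interpolation=cv2.INTER_CUBIC))"
```

```text
(no output)
```

View pics/m8.png

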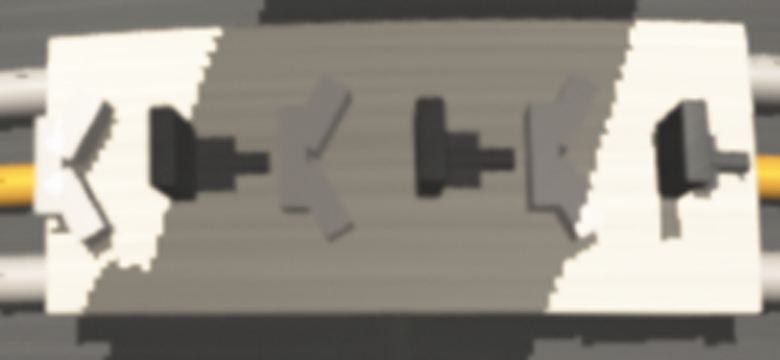

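```bash
python3 -c "
from h import *
c=viewer.capture('wrist'); st()
for dz in (0,8):
  print('dz',dz); c2=dict(c); c2['pose']=c['pose'].copy(); c2['pose'][2,3]+=dz
  for n,x,y,z in [('jaw0',150,147,69),('jaw1',415,147,69),('jaw2',685,147,69),('V0',68,163,49),('V1',313,154,49),('V2',562,151,49),('endL',46,175,35),('carrLU',50,38,35),('carrLD',46,314,35)]:
    P=ray(c2,200+y/3,269-x/3,z,True); print(n,P.round(1),Ui(P).round(1))
  for n,u,v,z in [('load',120+388/1.57,217/1.57,33),('ptr',120+350/1.57,216/1.57,33),('press',120+388/1.57,30/1.57,33)]:
    P=ray(c2,u,v,z,True); print(n,P.round(1),Ui(P).round(1))
"
```

```text
t 19.88 pos [608.6 -90.1 159. ] unit [  49.  -106.2  159. ] toolx ang 86.79 tilt [-0.  0. -1.] F [-0.3  1.3 -0. ] grip 1.0 0.0 j6 [-0.34  0.55  1.27 -0.    1.32 -0.28]
dz 0
jaw0 [561.  -76.1  69. ] [  0.7 -95.   69. ]
jaw1 [566.3 -13.6  69. ] [  2.5 -32.2  69. ]
jaw2 [569.8  51.   69. ] [ 2.4 32.5 69. ]
V0 [ 559.  -102.4   49. ] [   0.2 -121.3   49. ]
V1 [562.5 -38.7  49. ] [  0.2 -57.4  49. ]
V2 [566.   24.2  49. ] [ 0.1  5.6 49. ]
endL [ 559.  -112.9   35. ] [   0.8 -131.8   35. ]
carrLU [ 519.7 -109.8   35. ] [ -38.6 -130.8   35. ]
carrLD [ 597.5 -115.    35. ] [  39.3 -131.7   35. ]
load [652.2 -24.   33. ] [ 88.8 -37.8  33. ]
ptr [633.1 -22.7  33. ] [ 69.7 -37.6  33. ]
press [657.9  74.   33. ] [89.1 60.4 33. ]
dz 8
jaw0 [559.4 -77.8  69. ] [ -0.8 -96.7  69. ]
jaw1 [564.9 -13.3  69. ] [  1. -32.  69.]
jaw2 [568.5  53.3  69. ] [ 1.  34.7 69. ]
V0 [ 557.5 -104.7   49. ] [  -1.2 -123.7   49. ]
V1 [561.1 -39.1  49. ] [ -1.3 -58.   49. ]
V2 [564.6  25.6  49. ] [-1.3  6.8 49. ]
endL [ 557.5 -115.4   35. ] [  -0.6 -134.3   35. ]
carrLU [ 517.2 -112.2   35. ] [ -41.  -133.4   35. ]
carrLD [ 597.1 -117.5   35. ] [  39.  -134.2   35. ]
load [653.2 -24.   33. ] [ 89.9 -37.7  33. ]
ptr [633.7 -22.7  33. ] [ 70.3 -37.6  33. ]
press [659.2  76.6  33. ] [90.2 63.1 33. ]
```

```bash

python3 -m pendant '0.01 -0.045 0 0;0 -0.045 0 0;0 -0.045 0 0;0 -0.044 0 0;0 0 0 0;0 0 0 0;0 0 0 0'
cat >> h.py <<'E'
def sleeves(cam='wrist'):
    c=snap(cam,'det.png'); out=[]
    for d in models.boxes_of(cam,'ferrule0_mid'):
        P=np.array(d['at']); col=None
        if cam=='wrist':
            T=np.linalg.inv(c['pose']); p=T[:3,:3]@P+T[:3,3]; f=240/np.tan(np.radians(c['vertical_fov']/2))
            r=np.hypot(p[0],p[1]); a=np.arctan2(r,p[2]); u,v=c['cx']+f*a*p[0]/r,c['cy']+f*a*p[1]/r
        else: u,v=px(c,P)
        ui,vi=int(round(u)),int(round(v)); w=c['color'][max(0,vi-16):vi+17,max(0,ui-16):ui+17].reshape(-1,3).astype(int)
        red=((w[:,0]>110)&(w[:,1]<60)).mean()
        print(cam,P.round(1),'p',round(d['p'],2),'px',round(u),round(v),'red',red.round(2))
E
python3 -c "
from h import *
st(); sleeves(); sleeves('top')"
```

```text
time_s: 20.75
eef_pos: [431.4, -69.9, 158.9]
ee_rot: [0.0, 0.726, 0.687, 0.0]
force: [0.1, 0.4, -0.4]
grip_width: 0.998
grip_force: 0.0
t 20.75 pos [431.4 -69.9 158.9] unit [-129.   -96.   158.9] toolx ang 86.85 tilt [-0.  0. -1.] F [ 0.1  0.4 -0.4] grip 0.998 0.0 j6 [-0.43  0.17  1.82  0.    1.16 -0.38]
wrist [424.4  19.5  41.4] p 0.84 px 300 111 red 0.0
wrist [ 318.3 -189.6   12.1] p 0.62 px 211 341 red 0.05
top [421.9  14.9  42.5] p 0.69 px 270 274 red 0.0
top [ 307.2 -181.2   40.8] p 0.63 px 367 328 red 0.03
```

```bash
python3 -c "
from h import *
st(); go([425.3,18,60])"
```

```text
t 20.95 pos [431.  -69.7 158.7] unit [-129.5  -95.8  158.7] toolx ang 86.86 tilt [ 0. -0. -1.] F [ 0.3 -0.1  0.6] grip 1.002 0.0 j6 [-0.43  0.17  1.82  0.    1.16 -0.38]
to [425.3  18.   60. ] tool shift mm [ 87.3 -10.4  98.7] | n 3 per row m [ 0.0291 -0.0035  0.0329]
```

```bash
python3 -m pendant '0.0291 -0.0035 0.02 0;0.0291 -0.0035 0.03 0;0.0291 -0.0035 0.035 0;0 0 0.013 0;0 0 0.03 0;0 0 0.024 0;0 0 0.012 0;0 0 0 0;0 0 0 0' 1 60
python3 -m pendant '0 0 0 0;0 0 0 0;0 0 0 0;0 0 0 0;0 0 0 0;0 0 0 0;0 0 0 0' 0 60
python3 -c "
from h import *
st()"
```

```text
time_s: 22.08
eef_pos: [425.7, 17.7, -4.3]
ee_rot: [0.001, 0.726, 0.687, 0.0]
force: [0.2, -0.6, 0.2]
grip_width: 0.998
grip_force: 0.0
time_s: 22.95
eef_pos: [425.2, 18.0, -4.6]
ee_rot: [0.0, 0.726, 0.687, 0.0]
force: [-1.9, 0.1, 7.7]
grip_width: 0.375
grip_force: 58.8
t 22.95 pos [425.2  18.   -4.6] unit [-140.1   -8.5   -4.6] toolx ang 86.86 tilt [-0.     0.001 -1.   ] F [-1.9  0.1  7.7] grip 0.375 58.8 j6 [-0.23  0.42  2.01 -0.    0.71 -0.18]
```

```bash
python3 -m pendant '0 0 -0.03 0;0 0 -0.03 0;0 0 -0.03 0;0 0 0 0;0 0 0 0'
python3 -c "
from h import *
st(); go(U(0.5,14,85))"
```

```text
time_s: 23.58
eef_pos: [424.4, 18.2, 83.9]
ee_rot: [-0.001, 0.726, 0.687, -0.0]
force: [0.3, 0.6, -2.0]
grip_width: 0.375
grip_force: 59.8
t 23.57 pos [424.4  18.2  83.9] unit [-141.    -8.4   83.9] toolx ang 86.85 tilt [ 0.    -0.002 -1.   ] F [ 0.3  0.6 -2. ] grip 0.375 59.8 j6 [-0.23  0.25  1.94  0.    0.95 -0.18]
to [566.9  32.7  85. ] tool shift mm [ 22.3 141.5  -1.3] | n 4 per row m [ 0.0056  0.0354 -0.0003]
```

```bash
python3 -m pendant '0.0056 0.0354 0 0;0.0056 0.0354 0 0;0.0056 0.0354 0 0;0.0056 0.0354 0 0;0 0 0 0;0 0 0 0'
python3 -m pendant '0 0 0.012 0;0 0 0.012 0;0 0 0.012 0;0 0 0 0;0 0 0 0'
python3 -c "
from h import *
st(); go(U(0.5,30,49))"
```

```text
time_s: 24.32
eef_pos: [566.4, 32.7, 83.5]
ee_rot: [-0.001, 0.726, 0.687, -0.001]
force: [0.2, -0.5, -2.5]
grip_width: 0.373
grip_force: 60.2
time_s: 24.95
eef_pos: [567.7, 32.6, 49.0]
ee_rot: [0.0, 0.726, 0.687, 0.0]
force: [-0.8, -0.7, -0.9]
grip_width: 0.377
grip_force: 60.2
t 24.95 pos [567.7  32.6  49. ] unit [ 1.3 14.  49. ] toolx ang 86.85 tilt [-0.  0. -1.] F [-0.8 -0.7 -0.9] grip 0.377 60.2 j6 [-0.15  0.57  1.55 -0.    1.02 -0.09]
to [567.8  48.6  49. ] tool shift mm [16.  -0.8  0. ] | n 1 per row m [ 0.016  -0.0008  0.    ]
```

```bash
python3 -m pendant '0.004 -0.0002 0 0;0.004 -0.0002 0 0;0.004 -0.0002 0 0;0.004 -0.0002 0 0;0 0 0 0;0 0 0 0'
python3 -m pendant '0 0 0.005 0;0 0 0.004 0;0 0 0.003 0;0 0 0.002 0;0 0 0 0;0 0 0 0'
```

```text
time_s: 25.7
eef_pos: [567.8, 48.5, 49.0]
ee_rot: [0.0, 0.726, 0.687, 0.0]
force: [1.2, -3.6, -0.2]
grip_width: 0.376
grip_force: 60.3
time_s: 26.45
eef_pos: [567.5, 48.7, 34.6]
ee_rot: [-0.0, 0.726, 0.687, -0.0]
force: [0.9, -3.7, -3.4]
grip_width: 0.373
grip_force: 60.2
```

```bash
python3 -m pendant '0 0 0.002 0;0 0 0 0'; python3 -m pendant '0 0 0.002 0;0 0 0 0';python3 -m pendant '0 0 0.001 0;0 0 0 0'
```

```text
time_s: 26.7
eef_pos: [567.8, 48.7, 32.9]
ee_rot: [0.0, 0.726, 0.687, 0.0]
force: [0.3, -4.6, -0.9]
grip_width: 0.378
grip_force: 60.2
time_s: 26.95
eef_pos: [567.8, 48.6, 30.8]
ee_rot: [0.0, 0.726, 0.687, 0.0]
force: [0.6, -3.8, -0.3]
grip_width: 0.376
grip_force: 60.3
time_s: 27.2
eef_pos: [567.8, 48.6, 30.5]
ee_rot: [0.0, 0.726, 0.687, 0.0]
force: [-1.3, -4.8, 5.3]
grip_width: 0.374
grip_force: 61.0
```

```bash
python3 -m pendant '0 0 0 0;0 0 0 0;0 0 0 0;0 0 0 0;0 0 0 0' 1 60; python3 -m pendant '0 0 -0.04 0;0 0 -0.04 0;0 0 -0.04 0;0 0 0 0;0 0 0 0'
python3 -c "
from h import *
st(); go([432,-200,160]); go([432,-150,160])"
```

```text
time_s: 27.82
eef_pos: [567.7, 48.7, 29.9]
ee_rot: [-0.0, 0.726, 0.687, -0.0]
force: [-0.3, -1.1, 0.1]
grip_width: 0.999
grip_force: 0.0
time_s: 28.45
eef_pos: [567.3, 48.7, 149.1]
ee_rot: [-0.0, 0.726, 0.687, -0.0]
force: [-0.6, 0.3, -0.5]
grip_width: 0.997
grip_force: 0.0
t 28.45 pos [567.3  48.7 149.1] unit [ -0.   30.1 149.1] toolx ang 86.85 tilt [ 0.    -0.001 -1.   ] F [-0.6  0.3 -0.5] grip 0.997 0.0 j6 [-0.12  0.46  1.44  0.    1.24 -0.07]
to [ 432. -200.  160.] tool shift mm [-255.8 -121.4  -10.8] | n 6 per row m [-0.0426 -0.0202 -0.0018]
to [ 432. -150.  160.] tool shift mm [-205.8 -124.2  -10.8] | n 5 per row m [-0.0412 -0.0248 -0.0022]
```

```bash
python3 -m pendant '-0.041 -0.0205 -0.002 0;-0.041 -0.0205 -0.002 0;-0.041 -0.0205 -0.002 0;-0.041 -0.0205 -0.002 0;-0.041 -0.0205 -0.002 0;-0.035 -0.0205 0 0;0 0 0 0;0 0 0 0;0 0 0 0'
python3 -c "
from h import *
st(); sleeves('top'); sleeves()
T=cv2.imread('pics/det.png'); g=cv2.cvtColor(T,cv2.COLOR_BGR2GRAY)
c=viewer.capture('wrist')
for r in (cv2.HoughCircles(g[:330],cv2.HOUGH_GRADIENT,1,40,param1=120,param2=16,minRadius=11,maxRadius=26)[0]):
    P=ray(c,r[0],r[1],42,True); print(r.round(1),P.round(1),g[int(r[1]),int(r[0])])
"
```

```text
time_s: 29.58
eef_pos: [432.0, -183.3, 159.5]
ee_rot: [-0.0, 0.726, 0.688, 0.0]
force: [0.1, 0.1, -1.1]
grip_width: 1.004
grip_force: 0.0
t 29.57 pos [ 432.  -183.3  159.5] unit [-122.1 -209.2  159.5] toolx ang 86.93 tilt [ 0.001 -0.001 -1.   ] F [ 0.1  0.1 -1.1] grip 1.004 0.0 j6 [-0.65  0.24  1.73  0.    1.18 -0.6 ]
top [368.7 163.9  40.4] p 0.8 px 199 302 red 0.02
top [294.4 175.2  38.2] p 0.79 px 193 338 red 0.01
top [557.5  38.9  77.6] p 0.59 px 255 207 red 0.0
wrist [ 310.7 -178.8   41. ] p 0.95 px 171 228 red 0.27
wrist [ 534.3 -177.5   90.9] p 0.64 px 464 226 red 0.0
[305.5 123.5  22.4] [ 428.  -103.9   42. ] 35
[465.5 263.5  17.4] [ 558.1 -223.6   42. ] 146
[169.5 232.5  20.8] [ 308.9 -182.6   42. ] 86
[325.5 252.5  25.4] [ 438.  -206.5   42. ] 63
[461.5 222.5  13. ] [ 552.2 -187.2   42. ] 30
```

```bash
python3 -c "
from h import *
go([428,-104,60])"

```

```text
to [ 428. -104.   60.] tool shift mm [79.5 -8.2 99.9] | n 3 per row m [ 0.0265 -0.0027  0.0333]
```

```bash
python3 -m pendant '0.0265 -0.0027 0.02 0;0.0265 -0.0027 0.03 0;0.0265 -0.0027 0.035 0;0 0 0.015 0;0 0 0.03 0;0 0 0.022 0;0 0 0.012 0;0 0 0 0;0 0 0 0' 1 60
python3 -m pendant '0 0 0 0;0 0 0 0;0 0 0 0;0 0 0 0;0 0 0 0;0 0 0 0;0 0 0 0' 0 60
python3 -m pendant '0 0 -0.03 0;0 0 -0.03 0;0 0 -0.03 0;0 0 0 0;0 0 0 0'
python3 -c "
from h import *
st(); go(U(0.5,-50,85))"
```

```text
time_s: 30.95
eef_pos: [428.4, -104.6, -3.4]
ee_rot: [0.001, 0.726, 0.687, 0.0]
force: [0.1, -0.7, 0.2]
grip_width: 0.996
grip_force: 0.0
time_s: 31.82
eef_pos: [428.2, -104.5, -3.6]
ee_rot: [0.0, 0.726, 0.687, 0.0]
force: [-1.4, 1.3, 6.2]
grip_width: 0.376
grip_force: 59.0
time_s: 32.45
eef_pos: [427.4, -104.1, 84.9]
ee_rot: [-0.001, 0.726, 0.687, -0.0]
force: [-0.4, 0.2, -2.0]
grip_width: 0.376
grip_force: 59.7
t 32.45 pos [ 427.4 -104.1   84.9] unit [-131.1 -130.3   84.9] toolx ang 86.85 tilt [ 0.001 -0.001 -1.   ] F [-0.4  0.2 -2. ] grip 0.376 59.7 j6 [-0.51  0.28  1.9  -0.    0.97 -0.45]
to [563.3 -31.2  85. ] tool shift mm [ 80.2 131.7  -0.2] | n 3 per row m [ 0.0267  0.0439 -0.0001]
```

```bash
python3 -m pendant '0.0267 0.0439 0 0;0.0267 0.0439 0 0;0.0267 0.0439 0 0;0 0 0 0;0 0 0 0;0 0 0 0'
python3 -m pendant '0 0 0.012 0;0 0 0.012 0;0 0 0.011 0;0 0 0 0;0 0 0 0'
python3 -c "
from h import *
st(); go(U(0.5,-34,50))"
```

```text
time_s: 33.2
eef_pos: [563.0, -32.1, 85.5]
ee_rot: [-0.0, 0.727, 0.687, -0.0]
force: [0.5, 0.3, -1.1]
grip_width: 0.372
grip_force: 60.1
time_s: 33.83
eef_pos: [564.1, -31.7, 51.1]
ee_rot: [0.0, 0.726, 0.687, 0.0]
force: [0.9, -0.1, -1.0]
grip_width: 0.375
grip_force: 60.1
t 33.83 pos [564.1 -31.7  51.1] unit [  1.3 -50.4  51.1] toolx ang 86.85 tilt [-0.  0. -1.] F [ 0.9 -0.1 -1. ] grip 0.375 60.1 j6 [-0.26  0.56  1.56  0.    1.02 -0.21]
to [564.2 -15.3  50. ] tool shift mm [16.4 -0.8  1.1] | n 1 per row m [ 0.0164 -0.0008  0.0011]
```

```bash
python3 -m pendant '0.004 -0.0002 0 0;0.004 -0.0002 0 0;0.004 -0.0002 0 0;0.0044 -0.0002 0 0;0 0 0 0;0 0 0 0'
python3 -m pendant '0 0 0.005 0;0 0 0.005 0;0 0 0.004 0;0 0 0.003 0;0 0 0 0;0 0 0 0'; python3 -m pendant '0 0 0.0015 0;0 0 0 0;0 0 0 0';python3 -m pendant '0 0 0.0015 0;0 0 0 0;0 0 0 0'
```

```text
time_s: 34.58
eef_pos: [564.1, -15.4, 51.1]
ee_rot: [0.0, 0.726, 0.687, 0.0]
force: [0.7, -3.9, 0.9]
grip_width: 0.373
grip_force: 60.1
time_s: 35.33
eef_pos: [563.7, -15.2, 33.5]
ee_rot: [-0.0, 0.726, 0.687, -0.0]
force: [0.1, -3.6, -2.6]
grip_width: 0.372
grip_force: 60.0
time_s: 35.7
eef_pos: [564.0, -15.3, 32.5]
ee_rot: [0.0, 0.726, 0.687, 0.0]
force: [-0.2, -4.9, 0.2]
grip_width: 0.377
grip_force: 60.1
time_s: 36.08
eef_pos: [564.2, -15.3, 31.4]
ee_rot: [0.0, 0.726, 0.687, 0.0]
force: [-2.2, -4.5, 5.2]
grip_width: 0.376
grip_force: 60.8
```

Seated, with contact at 31.4 as predicted. Now I'll release and look for the third sleeve.

```bash
python3 -m pendant '0 0 0 0;0 0 0 0;0 0 0 0;0 0 0 0;0 0 0 0' 1 60; python3 -m pendant '0 0 -0.04 0;0 0 -0.04 0;0 0 -0.045 0;0 0 0 0;0 0 0 0'
python3 -c "
from h import *
st(); go([436,-265,158])"
```

```text
time_s: 36.7
eef_pos: [564.0, -15.2, 30.9]
ee_rot: [-0.0, 0.726, 0.687, 0.0]
force: [0.1, 0.5, 0.0]
grip_width: 1.001
grip_force: 0.0
time_s: 37.33
eef_pos: [563.5, -15.1, 155.1]
ee_rot: [-0.001, 0.726, 0.687, -0.0]
force: [-0.7, -0.1, -0.7]
grip_width: 0.994
grip_force: 0.0
t 37.33 pos [563.5 -15.1 155.1] unit [ -0.2 -33.9 155.1] toolx ang 86.85 tilt [ 0.    -0.001 -1.   ] F [-0.7 -0.1 -0.7] grip 0.994 0.0 j6 [-0.23  0.44  1.45  0.    1.25 -0.18]
to [ 436. -265.  158.] tool shift mm [-256.5 -113.6   -2.9] | n 6 per row m [-0.0428 -0.0189 -0.0005]
```

```bash
python3 -m pendant '-0.0428 -0.019 0 0;-0.0428 -0.019 0 0;-0.0428 -0.019 0 0;-0.0428 -0.019 0 0;-0.0428 -0.019 0 0;-0.0428 -0.019 0 0;0 0 0 0;0 0 0 0;0 0 0 0'
python3 -c "
from h import *
st(); c=snap('wrist','w9.png')
g=cv2.imread('pics/w9.png',0)
for r in (cv2.HoughCircles(g[:330],cv2.HOUGH_GRADIENT,1,40,param1=120,param2=16,minRadius=15,maxRadius=26)[0]):
    P=ray(c,r[0],r[1],42,True); print(r.round(1),P.round(1),g[int(r[1]),int(r[0])])
sleeves();go([438,-208,60])
"
```

```text
time_s: 38.45
eef_pos: [436.4, -264.4, 155.5]
ee_rot: [-0.0, 0.726, 0.688, 0.0]
force: [-0.2, 0.9, 0.2]
grip_width: 1.007
grip_force: 0.0
t 38.45 pos [ 436.4 -264.4  155.5] unit [-113.2 -289.8  155.5] toolx ang 86.93 tilt [ 0.001 -0.001 -1.   ] F [-0.2  0.9  0.2] grip 1.007 0.0 j6 [-0.77  0.33  1.62  0.    1.2  -0.72]
[318.5 158.5  16.1] [ 440.8 -211.7   42. ] 37
[148.5 134.5  17.4] [ 306.3 -180.5   42. ] 108
[467.5 164.5  19.6] [ 559.1 -219.3   42. ] 161
wrist [ 310.8 -188.    41.9] p 0.66 px 154 143 red 0.18
to [ 438. -208.   60.] tool shift mm [56.7 -1.4 95.8] | n 3 per row m [ 0.0189 -0.0005  0.0319]
```

```bash
python3 -m pendant '0.0176 0.0004 0.02 0;0.0176 0.0004 0.03 0;0.0176 0.0005 0.035 0;0 0 0.015 0;0 0 0.03 0;0 0 0.02 0;0 0 0.01 0;0 0 0 0;0 0 0 0' 1 60
python3 -m pendant '0 0 0 0;0 0 0 0;0 0 0 0;0 0 0 0;0 0 0 0;0 0 0 0;0 0 0 0' 0 60
python3 -m pendant '0 0 -0.03 0;0 0 -0.03 0;0 0 -0.03 0;0 0 0 0;0 0 0 0'
python3 -c "
from h import *
st(); go(U(0.5,-113,85))"
```

```text
time_s: 39.72
eef_pos: [438.9, -212.7, -4.6]
ee_rot: [-0.002, 0.726, 0.688, -0.001]
force: [-7.2, -0.1, -3.4]
grip_width: 1.003
grip_force: 3.1
time_s: 40.6
eef_pos: [440.8, -213.2, -3.4]
ee_rot: [0.001, 0.726, 0.687, 0.0]
force: [-1.3, 0.7, 5.1]
grip_width: 0.373
grip_force: 59.3
time_s: 41.22
eef_pos: [439.7, -212.4, 84.8]
ee_rot: [-0.001, 0.726, 0.687, -0.0]
force: [-0.5, -1.0, -2.4]
grip_width: 0.377
grip_force: 59.8
t 41.23 pos [ 439.7 -212.4   84.8] unit [-112.8 -237.7   84.8] toolx ang 86.85 tilt [ 0.001 -0.001 -1.   ] F [-0.5 -1.  -2.4] grip 0.377 59.8 j6 [-0.69  0.37  1.76 -0.    1.01 -0.64]
to [559.8 -94.2  85. ] tool shift mm [124.6 113.4  -0.2] | n 3 per row m [ 0.0415  0.0378 -0.0001]
```

```bash
python3 -m pendant '0.042 0 0 0;0.042 0.02 0 0;0.0406 0.0464 0 0;0 0.047 0 0;0 0 0 0;0 0 0 0;0 0 0 0'
python3 -m pendant '0 0 0.012 0;0 0 0.012 0;0 0 0.01 0;0 0 0 0;0 0 0 0'
python3 -c "
from h import *
st(); go(U(0.5,-97,50))"
```

```text
time_s: 42.1
eef_pos: [559.4, -94.7, 85.5]
ee_rot: [-0.001, 0.727, 0.687, -0.0]
force: [0.7, -0.3, -0.5]
grip_width: 0.375
grip_force: 60.3
time_s: 42.72
eef_pos: [559.7, -94.9, 51.1]
ee_rot: [-0.0, 0.726, 0.687, -0.001]
force: [-1.5, -4.2, -4.1]
grip_width: 0.379
grip_force: 68.8
t 42.73 pos [559.7 -94.9  51.1] unit [   0.5 -113.7   51.1] toolx ang 86.84 tilt [-0.    -0.001 -1.   ] F [-1.5 -4.2 -4.1] grip 0.379 68.8 j6 [-0.37  0.57  1.55 -0.    1.03 -0.32]
to [560.7 -78.2  50. ] tool shift mm [16.7  0.1  1.1] | n 1 per row m [0.0167 0.0001 0.0011]
```

```bash
python3 -m pendant '0 0 0 0;0 0 0 0'; python3 -m pendant '0.004 0 0 0;0.004 0 0 0;0.004 0 0 0;0.003 0 0 0;0 0 0 0;0 0 0 0'
```

```text
time_s: 42.98
eef_pos: [560.1, -94.6, 51.7]
ee_rot: [-0.0, 0.726, 0.687, -0.0]
force: [-0.9, -2.7, -2.8]
grip_width: 0.376
grip_force: 68.8
time_s: 43.72
eef_pos: [561.1, -83.1, 53.1]
ee_rot: [0.003, 0.726, 0.688, -0.002]
force: [-7.6, -22.3, 4.2]
grip_width: 0.377
grip_force: 69.5
```

```bash
python3 -m pendant '-0.005 0 0 0;-0.005 0 0 0;-0.005 0 0 0;0 0 0 0;0 0 0 0'; python3 -c "
from h import *
st(); a=snap('wrist','w10.png'); b=snap('side','s10.png')
A=cv2.imread('pics/w10.png')[60:400,140:500]; B=cv2.resize(cv2.imread('pics/s10.png')[150:320,190:340],None,fx=2.9,fy=2.9,interpolation=cv2.INTER_CUBIC)
print(px(b,[560,-94,73]))
B=B[:493]; A=cv2.resize(A,(360,493)) if 0 else cv2.copyMakeBorder(A,0,493-340,0,0,cv2.BORDER_CONSTANT)
cv2.imwrite('pics/m10.png',np.hstack([A,B]))"
```

```text
time_s: 44.35
eef_pos: [560.6, -94.4, 52.0]
ee_rot: [0.0, 0.726, 0.687, 0.0]
force: [-0.2, -3.5, 0.2]
grip_width: 0.371
grip_force: 69.0
t 44.35 pos [560.6 -94.4  52. ] unit [   1.3 -113.2   52. ] toolx ang 86.85 tilt [ 0.     0.001 -1.   ] F [-0.2 -3.5  0.2] grip 0.371 69.0 j6 [-0.37  0.57  1.55  0.    1.03 -0.32]
(np.float64(271.3610750771097), np.float64(238.74617932966345))
```

View pics/m10.png

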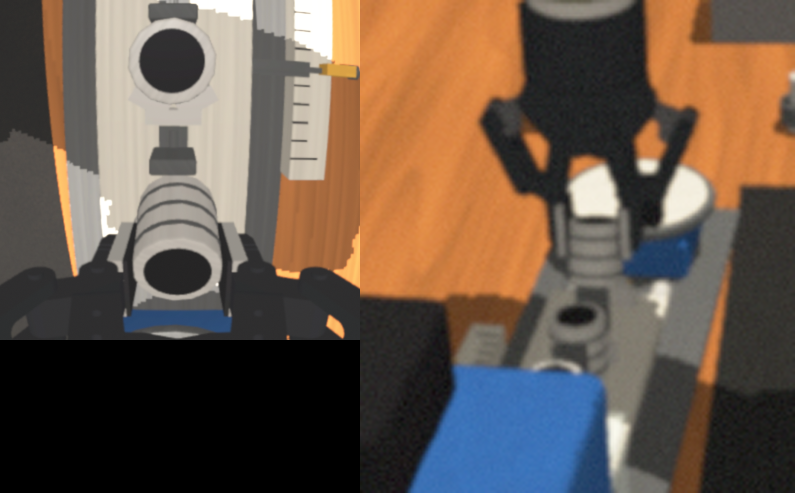

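```bash
python3 -c "
from h import *
c=viewer.capture('wrist'); s=ctrl.sense()
def pf(P):
    T=np.linalg.inv(c['pose']); p=T[:3,:3]@P+T[:3,3]; f=240/np.tan(np.radians(c['vertical_fov']/2))
    r=np.hypot(p[0],p[1]); a=np.arctan2(r,p[2]); return np.array([c['cx']+f*a*p[0]/r,c['cy']+f*a*p[1]/r])
print('seen: top ellipse centre row 332, rows 308..357 outer; bottom front 237')
p0=s['eef_pos']
for al in (0,10,20,30,40,50):
  a=np.radians(al); ax=np.array([0,np.sin(a),-np.cos(a)]); n=np.array([0,np.cos(a),np.sin(a)])
  for pz in (82,88,92):
    piv=np.array([p0[0],p0[1],pz]); top=piv-ax*(97.4-pz); bot=piv+ax*(pz-55.4)
    print(al,pz,'top',pf(top)[1].round(),'rim',pf(top+17*n)[1].round(),pf(top-17*n)[1].round(),'botfront',pf(bot+17*n)[1].round())
"
```

```text
seen: top ellipse centre row 332, rows 308..357 outer; bottom front 237
0 82 top 327.0 rim 285.0 364.0 botfront 250.0
0 88 top 327.0 rim 285.0 364.0 botfront 250.0
0 92 top 327.0 rim 285.0 364.0 botfront 250.0
10 82 top 332.0 rim 295.0 364.0 botfront 243.0
10 88 top 330.0 rim 293.0 362.0 botfront 241.0
10 92 top 329.0 rim 291.0 361.0 botfront 239.0
20 82 top 337.0 rim 307.0 363.0 botfront 237.0
20 88 top 333.0 rim 302.0 359.0 botfront 233.0
20 92 top 330.0 rim 298.0 357.0 botfront 230.0
30 82 top 341.0 rim 318.0 360.0 botfront 233.0
30 88 top 336.0 rim 311.0 355.0 botfront 227.0
30 92 top 332.0 rim 307.0 352.0 botfront 223.0
40 82 top 344.0 rim 329.0 356.0 botfront 232.0
40 88 top 337.0 rim 321.0 351.0 botfront 223.0
40 92 top 333.0 rim 316.0 347.0 botfront 217.0
50 82 top 346.0 rim 339.0 351.0 botfront 232.0
50 88 top 338.0 rim 331.0 345.0 botfront 222.0
50 92 top 334.0 rim 325.0 340.0 botfront 215.0
```

The wrist view shows the held sleeve tilted about 20°, with its lower end ahead: top ring at (318,332), lower rim at (315,237). The grip slackened at some point. The two loaded sleeves stand clamped. I'll set this one down on the mat, let it right itself and take it again lower down.

```bash
python3 -m pendant '-0.003 0 -0.02 0;0 0 -0.02 0;0 0 -0.01 0;0 0 0 0;0 0 0 0'; python3 -c "
from h import *
st(); go([430,-60,30])"
```

```text
time_s: 45.12
eef_pos: [559.7, -97.2, 101.0]
ee_rot: [-0.001, 0.726, 0.687, -0.0]
force: [0.2, 0.3, -1.2]
grip_width: 0.371
grip_force: 68.8
t 45.12 pos [559.7 -97.2 101. ] unit [   0.6 -116.   101. ] toolx ang 86.85 tilt [ 0.001 -0.001 -1.   ] F [ 0.2  0.3 -1.2] grip 0.371 68.8 j6 [-0.38  0.51  1.5   0.    1.13 -0.32]
to [430. -60.  30.] tool shift mm [  30.  -131.5   71.2] | n 3 per row m [ 0.01   -0.0438  0.0237]
```

```bash
python3 -m pendant '0.01 -0.0438 0 0;0.01 -0.0438 0 0;0.01 -0.0438 0 0;0 0 0.03 0;0 0 0.035 0;0 0 0.02 0;0 0 0.008 0;0 0 0 0;0 0 0 0'
python3 -m pendant '0 0 0.003 0;0 0 0 0'; python3 -m pendant '0 0 0.003 0;0 0 0 0'; python3 -m pendant '0 0 0.002 0;0 0 0 0' - 25
```

```text
time_s: 46.25
eef_pos: [431.0, -60.5, 9.5]
ee_rot: [0.001, 0.726, 0.687, 0.0]
force: [0.4, 0.2, -1.8]
grip_width: 0.376
grip_force: 69.0
time_s: 46.5
eef_pos: [430.6, -60.4, 6.0]
ee_rot: [0.0, 0.726, 0.687, 0.0]
force: [-0.1, 0.8, -1.5]
grip_width: 0.374
grip_force: 69.0
time_s: 46.75
eef_pos: [430.4, -60.3, 2.7]
ee_rot: [-0.0, 0.726, 0.687, -0.0]
force: [0.0, 0.3, -2.0]
grip_width: 0.379
grip_force: 69.0
time_s: 47.0
eef_pos: [430.5, -60.3, 0.8]
ee_rot: [-0.0, 0.726, 0.687, -0.0]
force: [-0.2, 0.1, -2.0]
grip_width: 0.376
grip_force: 69.0
```

```bash
for i in 1 ; do python3 -m pendant '0 0 0.0015 0;0 0 0 0' - 25| grep -E 'pos|^force|grip_f';python3 -m pendant '0 0 0.0015 0;0 0 0 0'| grep -E 'pos|^force|grip_f'; python3 -m pendant '0 0 0.0015 0;0 0 0 0'| grep -E 'pos|^force|grip_f'; python3 -m pendant '0 0 0.0015 0;0 0 0 0'| grep -E 'pos|^force|grip_f'; done
```

```text
eef_pos: [430.5, -60.3, -0.7]
force: [0.9, -0.5, -2.2]
grip_force: 69.0
eef_pos: [430.5, -60.4, -2.2]
force: [0.5, -0.2, -1.4]
grip_force: 69.0
eef_pos: [430.5, -60.4, -3.7]
force: [-0.4, -0.3, -2.3]
grip_force: 69.0
eef_pos: [430.7, -60.4, -4.5]
force: [-2.8, 1.4, 11.3]
grip_force: 70.6
```

```bash
python3 -m pendant '0 0 0 0;0 0 0 0;0 0 0 0;0 0 0 0;0 0 0 0;0 0 0 0' 1 60 | grep force; python3 -m pendant '0 0 -0.04 0;-0.03 0 -0.04 0;-0.03 0 -0.04 0;-0.02 0 -0.04 0;0 0 0 0;0 0 0 0;0 0 0 0' >/dev/null
python3 -c "
from h import *
st(); c=snap('wrist','w11.png')
g=cv2.imread('pics/w11.png',0)
for r in (cv2.HoughCircles(g[:330],cv2.HOUGH_GRADIENT,1,40,param1=120,param2=14,minRadius=11,maxRadius=26)[0]):
    P=ray(c,r[0],r[1],42,True); print(r.round(1),P.round(1),g[int(r[1]),int(r[0])])
x=snap('top'); P=px(x,[430,-60,42]); u,v=map(int,P); print(u,v); print(cv2.cvtColor(x['color'],cv2.COLOR_RGB2GRAY)[v-14:v+16:2,u-16:u+18:2])
sleeves()
"
```

```text
force: [-1.3, 0.4, 0.6]
grip_force: 0.0
t 49.62 pos [ 425.7 -139.5  153.8] unit [-130.8 -165.7  153.8] toolx ang 86.89 tilt [ 0.001 -0.002 -1.   ] F [ 0.2 -0.6  0.2] grip 0.998 0.0 j6 [-0.58  0.2   1.79  0.    1.15 -0.52]
[317.5 106.5  21.8] [431.4 -47.5  42. ] 37
[494.5  69.5  22.1] [574.7 -16.3  42. ] 48
[177.5 283.5  16.6] [ 304.7 -181.7   42. ] 68
[477.5  24.5  24.3] [562.7  21.   42. ] 250
[456.5 287.5  24.3] [ 542.2 -198.2   42. ] 151
[493.5 271.5  17.4] [ 576.9 -186.3   42. ] 252
[500.5 183.5  16.6] [ 578.2 -109.9   42. ] 158
[540.5 140.5  14.9] [618.2 -73.1  42. ] 226
305 269
[[ 89  89  89  79  78  77  48  46  46  60 107 116 125 131 136 140 144]
 [ 89  78  78  77  78  57  46  46  46  46  46  84 112 121 128 132 137]
 [ 77  77  77  78  69  47  45  45  45  45  47  45  50 105 116 124 129]
 [ 77  77  77  77 100  99 101  63  45  45  46  45  46  45  60 109 118]
 [ 98  77  77  85  48  48  49 100  86  46  45  45  45  45  46  47  84]
 [160 154 103  45  45  45  46  45 105  54  44  43  46  45  46  45  44]
 [159 158 156 151  48  45  45  45  86  72  45  44  45  45  46  44  43]
 [159 156 156 154 154 117  46  44  87  75  44  45  45  45  44  44  44]
 [157 156 155 154 153 148 146  90 107  63  44  44  46  44  44  46  45]
 [155 155 154 154 149 148 147 148 142  59  45  44  45  45  44  44  45]
 [154 153 154 151 147 147 147 143 143 145 114  46  44  44  44  44  44]
 [151 151 150 148 148 145 144 140 142 142 144 141  67  45  45  44  44]
 [150 150 148 147 146 144 140 139 140 140 142 144 144 139  47  43  53]
 [148 149 147 146 144 143 139 139 139 138 139 140 142 143 143 113  54]
 [137 140 148 143 143 142 140 139 137 137 136 137 137 136 139 142 141]]
wrist [ 305.  -180.4   42.5] p 0.85 px 177 282 red 0.09
wrist [561.4  32.5  62.7] p 0.64 px 484 3 red 0.0
wrist [557.3 -21.2  77.7] p 0.22 px 495 66 red 0.0
```

```bash
python3 -c "
from h import *
go([431,-48,60])"

```

```text
to [431. -48.  60.] tool shift mm [92.   0.  94.5] | n 3 per row m [0.0307 0.     0.0315]
```

```bash
python3 -m pendant '0.0307 0 0.02 0;0.0307 0 0.03 0;0.0307 0 0.035 0;0 0 0.01 0;0 0 0.03 0;0 0 0.025 0;0 0 0.012 0;0 0 0 0;0 0 0 0' 1 80 | grep -E 'pos|force'
python3 -m pendant '0 0 0 0;0 0 0 0;0 0 0 0;0 0 0 0;0 0 0 0;0 0 0 0;0 0 0 0' 0 80| grep -E 'pos|force|width'
python3 -m pendant '0 0 -0.03 0;0 0 -0.03 0;0 0 -0.025 0;0 0 0 0;0 0 0 0'| grep -E 'pos|force|width'
python3 -c "
from h import *
st(); go(U(0.5,-113,78))
c=snap('wrist','w12.png')
g=cv2.imread('pics/w12.png',0)[270:400,250:390]; print(g[::5,::5])"
```

```text
eef_pos: [431.9, -48.7, -6.3]
force: [0.2, -0.1, -0.1]
grip_force: 0.0
eef_pos: [431.5, -48.3, -6.5]
force: [-1.9, 0.2, 8.6]
grip_width: 0.373
grip_force: 78.6
eef_pos: [430.6, -48.1, 76.9]
force: [0.1, 0.2, -2.5]
grip_width: 0.373
grip_force: 79.5
t 52.45 pos [430.6 -48.1  76.9] unit [-131.   -74.2   76.9] toolx ang 86.85 tilt [ 0.001 -0.002 -1.   ] F [ 0.1  0.2 -2.5] grip 0.373 79.5 j6 [-0.38  0.28  1.93  0.    0.94 -0.33]
to [559.8 -94.2  78. ] tool shift mm [-38.9 131.5  -1.4] | n 3 per row m [-0.013   0.0438 -0.0005]
[[ 54  54  54  55  55  56  55  74 102  73  89 109 109 108 109 110 106  78
   85 101  63  31  31  30  29  30  30  30]
 [ 56  55  54  56  55  54  55  94  82 106 110  98  77  66  72  81 102 107
  106  69  89  30  30  30  31  30  31  31]
 [ 55  55  55  57  57  54  66  77 104  72  77 108 109 107 109 110 104  67
   81 107  68  55  46  33  33  31  31  31]
 [ 55  55  81 105 105  27  63 101  75 107 110 111 113 111 113 116 110 109
  106  75 103  53  35 104 104  49  32  30]
 [ 55  56 104 104  96  25  95  90 107 112 139 141 139 139 137 137 141 132
  111 106  73  80  26 103 105 
[... 1770 characters left out ...]
 31  30  30  83  31  55  55  56  56  55  54  54  54  54  54  54  54  55
   54  55  54  55  53  33  54  31  30  31]
 [ 31  31  30 108  37  55  55  55  55  54  55  54  54  54  53  54  54  54
   56  55  55  55  54  36  96  30  31  30]
 [ 30  30  31  54  56  56  56  54  54  56  55  54  54  53  53  53  53  55
   54  55  56  54  55  55  50  31  30  31]
 [ 30  30  30  53  55  54  56  55  55  54  52  54  53  52  55  52  53  53
   54  53  53  54  55  54  45  30  31  30]
 [ 30  30  31  50  53  52  54  53  55  53  54  54  54  52  53  53  53  54
   53  54  55  53  54  52  40  30  31  30]
 [ 31  30  30  30  30  30  30  30  31  33  42  51  53  53  53  53  50  41
   33  30  30  31  30  31  30  30  30  29]]
```

```bash
python3 -m pendant '-0.013 0.0438 -0.003 0;-0.013 0.0438 0 0;-0.013 0.0438 0 0;0 0 0 0;0 0 0 0;0 0 0 0'| grep -E 'pos|force'
python3 -m pendant '0 0 0.012 0;0 0 0.012 0;0 0 0.009 0;0 0 0 0;0 0 0 0'| grep -E 'pos|force'
python3 -m pendant '0.004 0 0 0;0.004 0 0 0;0.004 0 0 0;0.004 0 0 0;0 0 0 0;0 0 0 0'| grep -E 'pos|force'
python3 -c "
from h import *
st()"
```

```text
eef_pos: [559.5, -94.0, 80.5]
force: [-0.3, 0.4, -2.3]
grip_force: 80.1
eef_pos: [559.9, -94.5, 47.5]
force: [-0.6, -2.9, -2.0]
grip_force: 83.1
eef_pos: [561.1, -78.5, 47.9]
force: [-1.9, -4.6, -2.2]
grip_force: 83.0
t 54.62 pos [561.1 -78.5  47.9] unit [  1.  -97.3  47.9] toolx ang 86.86 tilt [-0. -0. -1.] F [-1.9 -4.6 -2.2] grip 0.367 83.0 j6 [-0.35  0.57  1.55 -0.    1.02 -0.29]
```

```bash
cat >> h.py <<'E'
def ring():
    c=snap('wrist','ring.png'); g=cv2.imread('pics/ring.png',0); print('cols 300..336 rows 270..380'); print(g[200:384:4,[310,318,326]].T)
E
python3 -c "
from h import *
ring()"
```

```text
cols 300..336 rows 270..380
[[157 157 158 158 159 124  63  62  62  64  77  78  77  74 129 131  76 129
  132 110 101 132 133 162 161 161  34  30  30  29  30  30  30  30  30  30
   30  30  29  45 155 194 229 222  81  76]
 [160 155 159 159 159 123  63  63  63  65  78  77  76  75 133 133  73 132
  133 103 109 133 133 164 160 151  30  29  30  30  30  29  30  30  30  30
   30  30  29  35 157 191 219 217  78  77]
 [161 150 159 159 159 128  64  64  64  64  79  79  77  74 129 133  90 132
  133 123 110 134 134 167 157 159  35  30  29  31  30  31  30  30  30  30
   30  29  29  61 156 145 139 117  75  76]]
```

```bash
python3 -m pendant '0 0 0.005 0;0 0 0.005 0;0 0 0.004 0;0 0 0.002 0;0 0 0 0;0 0 0 0'| grep -E 'pos|force'; python3 -m pendant '0 0 0.0015 0;0 0 0 0;0 0 0 0'| grep -E 'pos|force';python3 -m pendant '0 0 0.0015 0;0 0 0 0;0 0 0 0'| grep -E 'pos|force'
```

```text
eef_pos: [561.1, -78.4, 31.6]
force: [-0.4, -4.7, -3.9]
grip_force: 83.3
eef_pos: [561.2, -78.5, 30.4]
force: [-0.4, -4.2, -1.4]
grip_force: 83.3
eef_pos: [561.2, -78.5, 28.8]
force: [0.8, -3.3, -1.9]
grip_force: 83.3
```

```bash
python3 -m pendant '0 0 0.0012 0;0 0 0 0;0 0 0 0'| grep -E 'pos|force';python3 -m pendant '0 0 0.001 0;0 0 0 0;0 0 0 0'| grep -E 'pos|force'; python3 -c "
from h import *
ring()"
```

```text
eef_pos: [561.3, -78.4, 28.4]
force: [-2.2, -2.7, 6.0]
grip_force: 84.3
eef_pos: [561.4, -78.3, 28.2]
force: [-5.6, -2.5, 14.4]
grip_force: 85.1
cols 300..336 rows 270..380
[[ 30  43 143 145 142 145 145 144  74  56  56  56  56  64  69  70  71  73
  120 101  95 120 121 149 147 146  27  27  26  25  26  25  26  26  26  26
   26  26  25  40 142 177 225 225 225 224]
 [ 30  76 146 146 137 145 144 144  81  57  57  57  57  63  70  69  69  73
  121  94 100 120 121 150 146 138  27  26  27  26  28  27  26  26  26  26
   26  27  26  29 143 169 207 207 207 206]
 [ 31 145 148 145 142 145 144 144  80  57  57  57  57  64  72  70  69  73
  121 112 100 122 122 152 144 144  30  26  25  27  26  25  26  26  28  26
   26  26  26  52 142 111  84  69  69  83]]
```

```bash
python3 -m pendant '0 0 0 0;0 0 0 0;0 0 0 0;0 0 0 0;0 0 0 0' 1 60| grep -E 'pos|force'; python3 -m pendant '0 0 -0.04 0;0 0 -0.04 0;0 0 -0.05 0;0 0 0 0;0 0 0 0' | grep pos
python3 -c "
from h import *
st(); go(U(0,-110,160))"
```

```text
eef_pos: [561.2, -78.4, 26.6]
force: [0.5, 0.6, -0.5]
grip_force: 0.0
eef_pos: [560.8, -78.4, 156.0]
t 58.23 pos [560.8 -78.4 156. ] unit [  0.6 -97.2 156. ] toolx ang 86.84 tilt [ 0.    -0.001 -1.   ] F [ 0.2  0.4 -0.5] grip 1.001 0.0 j6 [-0.35  0.45  1.44  0.    1.25 -0.29]
to [559.5 -91.1 160. ] tool shift mm [-12.8  -0.7  -4. ] | n 1 per row m [-0.0128 -0.0007 -0.004 ]
```

```bash
python3 -m pendant '-0.03 0 0 0;-0.01 0 0 0;0 0 0 0;0 0 0 0;0 0 0 0' | grep pos
cat >> h.py <<'E'
def check(fn='chk.png'):
    c=snap('wrist',fn); im=cv2.imread('pics/'+fn); g=cv2.cvtColor(im,cv2.COLOR_BGR2GRAY)
    for r in cv2.HoughCircles(g[:400],cv2.HOUGH_GRADIENT,1,30,param1=100,param2=14,minRadius=14,maxRadius=32)[0]:
        P=ray(c,r[0],r[1],77,True); u=Ui(P)
        if abs(u[0])<15: print('ring',r.round(1),'unit',u.round(1),'dark',g[int(r[1]),int(r[0])])
    h=cv2.cvtColor(im,cv2.COLOR_BGR2HSV); m=cv2.inRange(h,(18,140,60),(32,255,255))
    n,l,s,ct=cv2.connectedComponentsWithStats(m)
    for k in range(1,n):
        if s[k,4]>40: print('brass',s[k],'unit',Ui(ray(c,*ct[k],35,True)).round(1))
E
python3 -c "
from h import *
st(); check()"
```

```text
eef_pos: [559.0, -117.7, 156.6]
t 58.85 pos [ 559.  -117.7  156.6] unit [   1.  -136.6  156.6] toolx ang 86.89 tilt [ 0. -0. -1.] F [1.2 0.4 0.4] grip 1.002 0.0 j6 [-0.41  0.45  1.43  0.    1.26 -0.36]
ring [313.5 190.5  18.5] unit [  -0.9 -103.6   77. ] dark 23
ring [314.5  93.5  18.1] unit [ -0.2 -38.7  77. ] dark 29
ring [316.5 362.5  31.4] unit [   1.3 -238.6   77. ] dark 227
ring [314.5  12.5  25.2] unit [-0.3 18.5 77. ] dark 57
ring [327.5 245.5  19.9] unit [   8.8 -141.9   77. ] dark 110
brass [414  99  23  10 192] unit [ 86.9 -37.7  35. ]
brass [308 222  14  39 530] unit [  -0.4 -150.4   35. ]
```

```bash
python3 -c "
import cv2
g=cv2.imread('pics/chk.png',0); print(g[92:118,380:420:3])
i=cv2.imread('pics/chk.png')[0:260,200:470]; cv2.imwrite('pics/m11.png',cv2.resize(i,None,fx=2.3,fy=2.3,interpolation=cv2.INTER_CUBIC))"
```

```text
[[ 66  76 107 110 125 189 240 239 239 240 242 240 241 235]
 [ 60  65  92  97 123 188 241 239 239 240 242 240 241 236]
 [ 59  62  68  72 117 180 241 239 239 240 242 241 241 236]
 [ 59  61  59  62 104 162 231 235 239 240 242 241 241 236]
 [ 60  61  59  61  90 121 171 210 238 240 242 241 240 236]
 [ 62  62  60  61  76  89 114 162 224 239 242 240 237 234]
 [ 62  61  61  61  64  68  77 102 162 236 242 235 218 223]
 [ 62  61  61  61  61  61  62  66 100 232 242 210 184 212]
 [ 62  61  61  61  61  61  60  61  78 221 235 159 171 206]
 [ 62  61  61  61  61  61  61  61  68 159 190 130 166 206]
 [ 61  61  61  61  61  61  61  60  62  89 109 105 157 206]
 [ 61  61  61  61  61  60  61  61  61  62  65  80 142 204]
 [ 61  61  60  61  61  60  60  60  62  64  64  73 125 187]
 [ 60  60  60  61  61  61  60  60  68  88  86  80 102 133]
 [ 58  58  59  59  61  63  63  63  81 122 121  96  97  99]
 [ 58  57  57  56  69  75  81  78  90 132 133 121 116 107]
 [ 59  60  58  59  86 100 114 108 108 133 135 132 130 125]
 [ 60  61  59  60  92 110 129 126 125 133 135 134 133 129]
 [ 60  62  59  61  92 111 132 130 129 132 135 133 134 130]
 [ 60  62  60  61  92 110 131 131 129 132 134 133 135 129]
 [ 59  62  59  62  92 103 123 123 124 132 135 134 134 129]
 [ 60  62  59  61  92  86  92  97 103 129 135 134 135 130]
 [ 60  62  60  61  92  86  85  85  85 127 135 134 134 130]
 [ 60  61  59  61  92 102 120 116 109 129 134 133 134 130]
 [ 60  62  59  61  93 108 131 129 126 132 135 133 134 129]
 [ 60  62  59  61  93 109 132 130 130 131 135 133 134 129]]
```

View pics/m11.png

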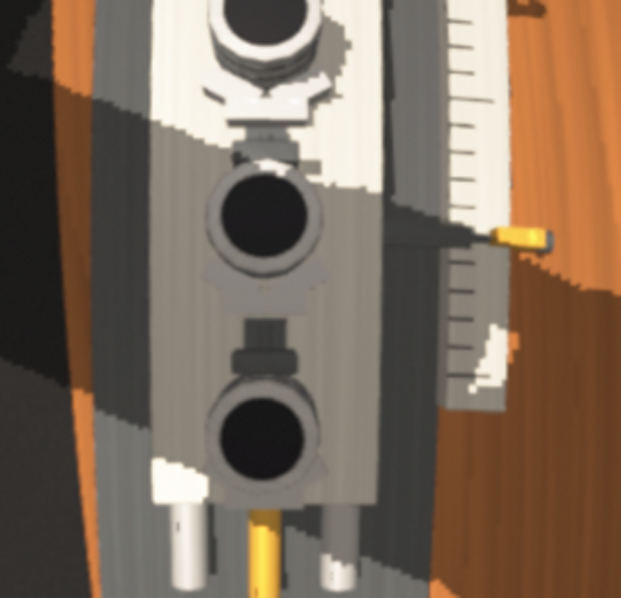

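All three sleeves are seated with their jaws on them: rings at crop (262,12), (264,215) and (262,437). The pointer tip (485,237) is level with the mark (522,239). Next I'll take the grip again at the angle where I left it and wind in about 98 mm (4.9 turns clockwise).

```bash
python3 -c "
from h import *
go([535.5,-177,157]); arc(111.5,-360,20)"
```

```text
to [ 535.5 -177.   157. ] tool shift mm [-60.3 -20.3  -0.3] | n 2 per row m [-0.0302 -0.0101 -0.0001]
0.0037 0.0132 0 0;-0.0006 0.0138 0 0;-0.0048 0.0129 0 0;-0.0085 0.0108 0 0;-0.0115 0.0076 0 0;-0.0132 0.0037 0 0;-0.0138 -0.0006 0 0;-0.0129 -0.0048 0 0;-0.0108 -0.0085 0 0;-0.0076 -0.0115 0 0
-0.0037 -0.0132 0 0;0.0006 -0.0138 0 0;0.0048 -0.0129 0 0;0.0085 -0.0108 0 0;0.0115 -0.0076 0 0;0.0132 -0.0037 0 0;0.0138 0.0006 0 0;0.0129 0.0048 0 0;0.0108 0.0085 0 0;0.0076 0.0115 0 0
```

```bash
python3 -m pendant '-0.0302 -0.0101 0 0;-0.0302 -0.0101 0 0;0 0 0 0;0 0 0.04 0;0 0 0.04 0;0 0 0.038 0;0 0 0 0;0 0 0 0' 1 60| grep -E 'pos|force'
python3 -m pendant '0 0 0 0;0 0 0 0;0 0 0 0;0 0 0 0;0 0 0 0;0 0 0 0;0 0 0 0' 0 60
python3 -c "
from h import *
st()"
```

```text
eef_pos: [536.5, -177.6, 40.3]
force: [0.2, -0.1, 0.8]
grip_force: 0.0
time_s: 60.78
eef_pos: [535.6, -177.7, 39.1]
ee_rot: [0.0, 0.726, 0.687, 0.0]
force: [-1.8, 1.5, 6.5]
grip_width: 0.187
grip_force: 58.5
t 60.77 pos [ 535.6 -177.7   39.1] unit [ -18.9 -197.8   39.1] toolx ang 86.85 tilt [-0.  0. -1.] F [-1.8  1.5  6.5] grip 0.187 58.5 j6 [-0.53  0.58  1.57 -0.    0.99 -0.47]
```

Gripped. Winding clockwise 4.5 turns.

```bash

python3 -m pendant '0.0037 0.0132 0 0;-0.0006 0.0138 0 0;-0.0048 0.0129 0 0;-0.0085 0.0108 0 0;-0.0115 0.0076 0 0;-0.0132 0.0037 0 0;-0.0138 -0.0006 0 0;-0.0129 -0.0048 0 0;-0.0108 -0.0085 0 0;-0.0076 -0.0115 0 0'| grep -E 'pos|force|width'
python3 -m pendant '-0.0037 -0.0132 0 0;0.0006 -0.0138 0 0;0.0048 -0.0129 0 0;0.0085 -0.0108 0 0;0.0115 -0.0076 0 0;0.0132 -0.0037 0 0;0.0138 0.0006 0 0;0.0129 0.0048 0 0;0.0108 0.0085 0 0;0.0076 0.0115 0 0'| grep -E 'pos|force|width'
python3 -c "
from h import *
st()"
```

```text
eef_pos: [568.0, -259.6, 39.1]
force: [2.4, 6.1, 5.4]
grip_width: 0.191
grip_force: 59.1
eef_pos: [535.7, -177.4, 39.1]
force: [-0.4, -9.2, 3.1]
grip_width: 0.186
grip_force: 59.3
t 63.27 pos [ 535.7 -177.4   39.1] unit [ -18.9 -197.5   39.1] toolx ang 86.88 tilt [-0.001 -0.    -1.   ] F [-0.4 -9.2  3.1] grip 0.186 59.3 j6 [-0.53  0.58  1.57 -0.    0.99 -0.47]
```

```bash

python3 -m pendant '0.0037 0.0132 0 0;-0.0006 0.0138 0 0;-0.0048 0.0129 0 0;-0.0085 0.0108 0 0;-0.0115 0.0076 0 0;-0.0132 0.0037 0 0;-0.0138 -0.0006 0 0;-0.0129 -0.0048 0 0;-0.0108 -0.0085 0 0;-0.0076 -0.0115 0 0'| grep -E 'pos|width'
python3 -m pendant '-0.0037 -0.0132 0 0;0.0006 -0.0138 0 0;0.0048 -0.0129 0 0;0.0085 -0.0108 0 0;0.0115 -0.0076 0 0;0.0132 -0.0037 0 0;0.0138 0.0006 0 0;0.0129 0.0048 0 0;0.0108 0.0085 0 0;0.0076 0.0115 0 0'| grep -E 'pos|force|width'
python3 -m pendant '0.0037 0.0132 0 0;-0.0006 0.0138 0 0;-0.0048 0.0129 0 0;-0.0085 0.0108 0 0;-0.0115 0.0076 0 0;-0.0132 0.0037 0 0;-0.0138 -0.0006 0 0;-0.0129 -0.0048 0 0;-0.0108 -0.0085 0 0;-0.0076 -0.0115 0 0'| grep -E 'pos|width'
python3 -m pendant '-0.0037 -0.0132 0 0;0.0006 -0.0138 0 0;0.0048 -0.0129 0 0;0.0085 -0.0108 0 0;0.0115 -0.0076 0 0;0.0132 -0.0037 0 0;0.0138 0.0006 0 0;0.0129 0.0048 0 0;0.0108 0.0085 0 0;0.0076 0.0115 0 0'| grep -E 'pos|force|width'
python3 -m pendant '0.0037 0.0132 0 0;-0.0006 0.0138 0 0;-0.0048 0.0129 0 0;-0.0085 0.0108 0 0;-0.0115 0.0076 0 0;-0.0132 0.0037 0 0;-0.0138 -0.0006 0 0;-0.0129 -0.0048 0 0;-0.0108 -0.0085 0 0;-0.0076 -0.0115 0 0'| grep -E 'pos|width'
python3 -m pendant '-0.0037 -0.0132 0 0;0.0006 -0.0138 0 0;0.0048 -0.0129 0 0;0.0085 -0.0108 0 0;0.0115 -0.0076 0 0;0.0132 -0.0037 0 0;0.0138 0.0006 0 0;0.0129 0.0048 0 0;0.0108 0.0085 0 0;0.0076 0.0115 0 0'| grep -E 'pos|force|width'
python3 -m pendant '0.0037 0.0132 0 0;-0.0006 0.0138 0 0;-0.0048 0.0129 0 0;-0.0085 0.0108 0 0;-0.0115 0.0076 0 0;-0.0132 0.0037 0 0;-0.0138 -0.0006 0 0;-0.0129 -0.0048 0 0;-0.0108 -0.0085 0 0;-0.0076 -0.0115 0 0'| grep -E 'pos|width'
python3 -m pendant '0 0 0 0;0 0 0 0'
python3 -c "
from h import *
c=snap('top','t13.png'); im=cv2.imread('pics/t13.png'); h=cv2.cvtColor(im,cv2.COLOR_BGR2HSV)
m=cv2.inRange(h[150:185,220:310],(18,140,60),(32,255,255)); n,l,s,ct=cv2.connectedComponentsWithStats(m); print(s[1:],ct[1:]+[220,150])
g=cv2.cvtColor(im,cv2.COLOR_BGR2GRAY); print('cols 228..268'); print(g[166:186,228:268:1])
" 
```

```text
eef_pos: [568.3, -259.4, 39.1]
grip_width: 0.188
eef_pos: [535.5, -177.5, 39.1]
force: [-0.6, -10.0, 4.1]
grip_width: 0.186
grip_force: 59.5
eef_pos: [568.1, -259.5, 39.1]
grip_width: 0.188
eef_pos: [535.4, -177.6, 39.1]
force: [-1.5, -9.0, 4.0]
grip_width: 0.186
grip_force: 59.5
eef_pos: [568.1, -259.5, 39.1]
grip_width: 0.19
eef_pos: [535.3, -177.6, 39.1]
force: [-0.3, -9.3, 5.0]
grip_width: 0.188
grip_force: 59.6
eef_pos: [568.0, -259.6, 39.1]
grip_width: 0.19
time_s: 72.28
eef_pos: [567.1, -259.8, 39.1]
ee_rot: [0.0, 0.726, 0.687, -0.0]
force: [-0.6, -2.9, 7.1]
grip_width: 0.19
grip_force: 60.1
[[21 14  4  9 29]
 [65 15  4  9 23]] [[242.24137931 167.75862069]
 [286.7826087  168.69565217]]
cols 228..268
[[110 111 111 110 112 112 112 111 110 111 110 112 121 165 166 112  68  65
   63 108 109 108 108 107 107 107 107 107 107 106 107 105 105 104 105 104
  104 104 105 104]
 [107 107 106 106 105 105 106 104 103 104 104 106 116 153 154  91  67  63
   62 105 107 106 106 107 106 108 107 107 108 109 107 108 108 109 108 108
  108 108 108 108]
 [105 106 107 106 106 106 105 107 107 108 108 107 
[... 2256 characters left out ...]
  94  98  98
   97  98  98  98]
 [ 79  82  81  82  81  81  82  82  81  82  83  82  83  83  82  82  84  84
   83  64  53  53  82  84  84  83  83  83  83  84  83  83  83  83  84  85
   85  84  84  83]
 [ 82  82  82  82  82  82  81  82  81  82  82  81  82  82  81  82  84  83
   82  64  51  50  82  82  81  81  82  82  82  82  81  82  81  81  82  81
   83  82  83  82]
 [ 82  83  83  83  83  82  84  83  83  83  83  82  83  83  83  84  83  84
   83  66  52  52  81  84  84  84  83  83  83  84  83  83  84  84  84  84
   83  83  84  83]
 [ 81  80  81  83  83  83  82  83  83  82  82  83  82  82  82  82  84  83
   82  57  52  51  82  82  83  82  82  82  83  83  82  82  83  83  83  83
   83  84  83  84]]
```

```bash

python3 -m pendant '-0.0037 -0.0132 0 0;0.0006 -0.0138 0 0;0.0048 -0.0129 0 0;0.0085 -0.0108 0 0;0.0115 -0.0076 0 0;0.0132 -0.0037 0 0;0.0138 0.0006 0 0;0.0129 0.0048 0 0;0 0 0 0;0 0 0 0'| grep -E 'pos|force|width'
python3 -c "
from h import *
c=snap('top','t14.png'); g=cv2.imread('pics/t14.png',0); print(g[168:182,232:256])
print('load ref t7'); g=cv2.imread('pics/t7.png',0); print(g[168:182,276:300])
c=snap('wrist','w14.png')
" 
```

```text
eef_pos: [514.6, -194.3, 39.1]
force: [1.6, 2.0, 8.7]
grip_width: 0.187
grip_force: 59.8
[[115 115 115 117 117 118 117 117 140 165 166  99  75  70  69 117 119 118
  119 118 119 119 119 118]
 [138 136 136 135 100  96 114 115 136 165 167  99  75  73  72 108 110 109
   96  95 117 119 119 119]
 [191 190 190 190 188 188 189 190 177 167 167 100 156 186 188 190 189 204
  205 205 206 205 203 203]
 [197 197 197 197 197 197 196 197 166 120 105  82 162 195 196 197 197 198
  198 198 197 198 196 197]
 [200 199 200 200 200 200 200 200 197 124  94  77 163 197 199 200 199 199
  199 200 199 199 198 197]
 [199 199 199 199 200 200 200 200 199 157  95  74 193 199 199 199 199 198
  199 198 198 199 198 199]
 [201 201 200 201 201 201 201 200 200 137  93  72 196 200 200 199 199 199
  199 199 199 199 199 200]
 [132 197 199 199 199 133 198 200 177 111 100  92 162 199 132 198 200 200
  165 198 200 199 200 165]
 [122 196 198 198 198 119 196 198 150  94 108  91  85 195 119 197 200 199
  127 197 198 198 198 127]
 [122 194 197 198 163 155 196 198 147  93  91  90  86 159 155 197 198 198
  122 196 199 198 198 156]
 
[... 1130 characters left out ...]
46 146 145 145 144 143 143 143 140 140 138 139 139 139 138 137 137
  138 137 136 134 129 126]
 [147 146 146 145 145 144 144 144 143 141 140 139 138 139 139 138 137 138
  137 136 135 130 126 124]
 [148 147 146 146 145 144 144 144 143 143 140 139 138 138 138 137 137 138
  136 137 133 129 125 123]
 [148 147 146 146 145 145 145 143 143 143 140 138 139 138 139 137 138 137
  137 135 130 127 124 123]
 [148 148 146 147 146 144 145 144 144 142 141 138 139 138 138 137 138 137
  137 132 128 126 123 123]
 [148 147 146 146 146 145 145 144 144 142 142 139 138 138 138 137 137 137
  134 130 126 124 123 122]
 [148 147 146 146 145 145 145 144 144 144 142 138 137 138 137 137 136 137
  133 127 125 123 122 122]]
```

```bash

python3 -m pendant '0 0 0 0;0 0 0 0;0 0 0 0;0 0 0 0;0 0 0 0' 1 60| grep -E 'pos|force'; python3 -m pendant '0 0 -0.04 0;0 0 -0.045 0;0 0 -0.045 0;0 0 0 0;0 0 0 0' | grep pos
python3 -c "
from h import *
st(); go([610,-10,170])"
```

```text
eef_pos: [514.5, -194.9, 38.6]
force: [0.0, 0.5, -0.3]
grip_force: 0.0
eef_pos: [514.1, -194.7, 167.8]
t 74.92 pos [ 514.1 -194.7  167.8] unit [ -39.5 -215.9  167.8] toolx ang 86.85 tilt [ 0.001 -0.001 -1.   ] F [-0.4 -0.7 -0.3] grip 0.998 0.0 j6 [-0.58  0.4   1.48  0.    1.26 -0.52]
to [610. -10. 170.] tool shift mm [189.6  85.6  -2.1] | n 5 per row m [ 0.0379  0.0171 -0.0004]
```

```bash

python3 -m pendant '0.0379 0.0171 0 0;0.0379 0.0171 0 0;0.0379 0.0171 0 0;0.0379 0.0171 0 0;0.0379 0.0171 0 0;0 0 0 0;0 0 0 0;0 0 0 0' | grep pos
python3 -c "
from h import *
c=snap('wrist','w15.png'); im=cv2.imread('pics/w15.png'); h=cv2.cvtColor(im,cv2.COLOR_BGR2HSV)
m=cv2.inRange(h[:,330:500],(18,140,60),(32,255,255)); n,l,s,ct=cv2.connectedComponentsWithStats(m)
g=cv2.imread('pics/w15.png',0)
for k in range(1,n):
  if s[k,4]>60:
    u,v=ct[k]+[330,0]; print(s[k]+[330,0,0,0,0],u.round(1),v.round(1),Ui(ray(c,u,v,35,True)).round(1))
    v=int(v)
    if s[k,3]<30 and v<200: print(g[v-14:v+15,int(u)-40:int(u)+4:3])
check('chk2.png')"
```

```text
eef_pos: [609.9, -11.3, 168.3]
[357 110  22   9 158] 368.3 114.5 [87.4 60.6 35. ]
[[127 128 126 126 205 212 212 221 252 251 252 251 246  92 156]
 [127 127 127 125 235 240 240 243 252 251 252 251 246  90 157]
 [127 128 127 127 247 250 251 251 252 251 252 251 245  90 157]
 [128 128 127 126 248 252 252 252 252 251 252 251 245  89 157]
 [127 127 127 126 248 252 252 252 252 251 252 251 245  89 156]
 [128 128 127 126 247 252 252 252 252 251 252 251 246  89 156]
 [128 127 127 126 247 252 252 252 252 251 252 251 246  89 156]
 [128 128 127 126 247 252 252 252 252 251 252 251 247  89 149]
 [127 127 127 126 247 252 252 252 252 251 251 250 246  90 126]
 [123 123 122 123 243 250 250 252 252 250 250 250 246 101 119]
 [104 105 104 114 220 233 237 249 250 248 244 246 242 160 159]
 [ 80  81  81  89 146 161 170 218 224 230 223 230 226 215 215]
 [ 71  71  72  72  85  92  97 128 135 170 189 206 199 220 224]
 [ 70  70  71  69  70  70  73  94  97 123 143 157 153 216 222]
 [ 70  70  70  69  69  69  71  86  88 100 124 133 133 198 211]
 [ 69  69  70  70  69  69  70  73  75  88 122 132 131 154 163]
 [ 69  69 
[... 549 characters left out ...]
88  88]
 [ 69  69  69  81 135 138 138 141 159 154 157 155 145  88  89]
 [ 69  70  69  81 149 153 155 155 159 154 157 155 146  88  89]
 [ 69  70  69  81 150 155 156 157 158 154 157 155 145  87  88]
 [ 69  70  70  81 151 155 156 157 158 154 157 154 145  87  90]]
[355 226  21  12 199] 365.3 231.8 [ 86.8 -36.6  35. ]
ring [249.5 112.5  17.2] unit [-0.3 59.5 77. ] dark 31
ring [253.5  24.5  20.2] unit [  2.2 124.   77. ] dark 129
ring [255.5 196.5  25.2] unit [ 2.8 -0.  77. ] dark 26
ring [241.5  67.5  14.5] unit [-5.9 92.2 77. ] dark 146
brass [357 110  22   9 163] unit [87.5 60.7 35. ]
brass [355 226  21  12 195] unit [ 86.8 -36.6  35. ]
brass [ 259  232   18  128 1557] unit [  2.7 -93.3  35. ]
```

The press mark's centre is at wrist row 114.5 and the pointer tip at about row 115.5, so they are level within 1 mm. The arm is clear and nothing is held, so I'm handing in.

```bash
python3 -m pendant '0 0 0 0;0 0 0 0' | grep -E 'time|force'; python3 -c "
from rig import ctrl
print(ctrl.finish_job())"
```

```text
time_s: 76.28
force: [0.2, -0.3, 0.7]
grip_force: 0.0
the job is handed in; nothing more can be done
None
```

I handed the job in at about 76 s with the pointer within about 1 mm of the press mark and all three steel sleeves loaded; they were seen clamped upright at the loading mark, but after winding in I checked them only from ring detections (the nest 0 one was poor), and the hand-in returned no verdict.

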